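Put the pattern weight away in a latched notions case

ROBOT

A 6-joint arm with a two-finger parallel gripper is mounted at the origin on the work surface. World frame = base frame: x ahead of the robot, y to its left, z up, the work surface at z = 0. Lengths are in mm, angles in rad, forces in N, time in s.
With the tool pointing down it reaches from about 325 to 900 mm from the base axis. Payload 3.5 kg.
Tool frame: the origin (TCP) lies between the finger pads; the fingertips stand 17 mm ahead of it and the grasp point (between the pads) lies 2 mm behind it; z points along the fingers, x is the direction in which the jaws open and shut, and the axes are right-handed (so a half turn about z gives the same grasp; the last joint's range is limited). The gripper opens to 85 mm and grips with 20 to 120 N. Pads are 22 mm wide; open, the fingers measure 114 mm over their backs; the gripper's body (76 mm by 85 mm) begins 54 mm behind the grasp point. The pads swing forward as they close: fully open they stand 13 mm farther back than shut.
Start: joints at [-1.385, 0.276, -0.026, 1.268, 0, 1.467], TCP at [177.989, -599.117, 211.313] pointing down, gripper open.
Joint ranges: [-3.12, 3.12], [-0.85, 1.88], [-1.08, 1.24], [-1.95, 2.15], [-1.57, 1.53], [-3.14, 3.14]. Speed limits (rad/s): [2.57, 2.57, 3.14, 3.14, 3.14, 3.14].

INTERFACE

Orientations are given as [roll, pitch, yaw] about the fixed x, y, z axes, in that order (R = Rz(yaw) Ry(pitch) Rx(roll)).
In Python, from workcell import get_state, grab_frame, camera_params, close_job gives the robot as it stands.
- The arm moves only by the shell command python3 -m crank 'ROWS' [OPENING]. ROWS is JSON, a list that holds one entry, the list of rows, each a list of 6 numbers: the shift along the world's x, y, z in m, then the turn, a rotation vector about the world's x, y, z in degrees. A call has 1 to 8 rows; each row is the pose to reach, as a shift and turn from the pose measured when the call began; what a row does not reach only later rows make up. A row lasts 1/12 s, in which the tool goes at most 41.7 mm and 7.16 degrees, less where a joint would pass 70% of its speed; a pose out of reach is approached as far as the arm can. A call with a gripper value outside its range is refused whole. OPENING is the opening, from 0 (shut) to 1 (fully open), set as the call begins (- or left out, the last holds). The fingers move at their own pace and stop on an object; the grip force is fixed at half the most. Time passes only in rows, so rows that repeat a pose let the fingers close. It gives the time, the measured TCP pose, the force and the opening at its end, in the units of the state.
- get_state(): the state, without advancing time (a new reading comes with each control period).
- grab_frame(name): name is "scene" or "top" or "wrist"; returns (picture, depth): 480x640x3 uint8, blue, green, red; 480x640 float32, mm along the optical axis (not along the pixel's ray), 0 where there is no reading.
- camera_params(name): a dict with "fov_y" (degrees; the focal length in pixels is half the picture's height over the tangent of half this angle, whatever the lens; pixels are square), "cx", "cy" (the principal point, pixels), "position" and "orientation" of the camera in the world. Camera axes: x right, y down, z forward; pixel columns grow to the right and rows downward; lengths in mm; the calibration is good to about 2 mm. The wrist camera is an equidistant fisheye: a pixel r from the principal point sees the ray r / f radians off the axis. A picture is of the moment at which its call begins: read the wrist's pose just before it. camera_params takes no time and is no camera call; for the wrist camera it gives the pose at the moment of the call.
- close_job(): hands the job in, once; it reports no verdict.
The state is a dict: "clock": time; "qpos": joint angles; "dq": joint speeds; "effort": joint torques, N m; "eef_pos": TCP position; "tcp_rot": TCP orientation; "force": force on the tool from outside, world axes, zero at the start; "torque": the same for the moment, N m; "width": opening from 0.0 (shut) to 1.0 (fully open).
Only numpy, scipy, OpenCV 4.12 (cv2) and the standard library are available. Lean on these libraries where they do the work, as an engineer would, in place of code of your own. Each camera call takes 0.05 s, during which the arm holds its last target.

TASK

Put the brass-knobbed pattern weight away: pull the paddle handle recessed in the lid of the grey case to free its catch, raise the lid with it, and swing the lid up until it stands open by itself. Then set the weight down, not dropped, knob up on the bottom inside the case and leave it there with the lid open; do not force the case, and leave the other things on the table where they are.

Things in the scene. Friction and masses are not known exactly. Their poses are not given: they have to be found in the camera images.
- case: Grey sheet-steel case screwed to the table, 220 (x) x 280 (y) x 100 high without its lid, walls 4 thick. Origin: centre of its underside on the table. Its x axis points from the front (nearest the robot, paddle side) to the back (hinge side), y to the left, z up. The front wall is notched down to z = 60 mm in its middle, in front of the lid's recess.
- dish (a point): Centre of the floor of the paddle's recess in the lid's front middle (moves with the lid): 87 (x) x 100 (y), open to the top and to the front, its floor 44 below the lid's top. With the lid shut it lies at case x = -66, y = 0, z = 62 mm. The paddle covers the recess's back half; the front 37 mm is an open well for fingers.
- case_in (a point): Centre of the case's inner floor, 5 mm above the table (under the lid at the start); clear space around it 212 x 272, open to the rim at 100 mm once the lid is up. Axes as case.
- lid (a joint): Lid angle, rad: 0 shut and caught, up to 1.6 just past upright. A plate 220 x 280 x 6 lying on the case, about 0.5 kg (varies), its hinge line along case y at case x = 110, z = 100 mm. The stiff hinge holds it at any angle it is left. Off the catch, some 10 N upward at the front raises it. Its catch is freed only by the paddle.
- paddle (a joint): Paddle angle to the lid, rad: 0 flush, 0.7 at its stop. Sprung (3 to 7 N at the lip), returns when let go. Its pivot, along case y, is 136 mm in front of the lid's hinge line and 3 above it (lid shut); the front lip swings up. The catch is free above about 0.35 and stays free once the lid has risen 0.1 rad. Pulled on against its stop it lifts the lid.
- paddle_lip (a point): Middle of the centre line of the paddle's free front edge: a round lip 10 mm in diameter and 80 long (along case y), on a plate 4 thick. It is 42 mm in front of the paddle's pivot. Beneath it about 35 mm are free down to the recess floor. There are only 10 mm at each side between the paddle's ends and the recess's side walls.
- lid_edge (a point): Middle of the left half of the lid's free front edge, 95 mm to the left (case y) of its middle, half-way through its 6 mm thickness; 220 mm from the hinge line. (The middle 100 mm of the edge is taken by the recess.)
- weight_knob (a point): Centre of the brass knob of the pattern weight (half-way up the knob, 39 mm above the weight's underside). The knob is a cylinder 22 in diameter and 22 high on a 14 mm neck, in the middle of a steel bar 120 (x) x 36 (y) x 18 high; z up. About 0.6 kg (varies), loose on the table, to the left or the right of the case.
- weight: The same pattern weight; origin at the centre of the bar's underside.
- disc: Round steel weight, diameter 72, 34 high with its button, on the other side of the case. Not to be used. Origin under its centre.
- cone_a: Black thread cone, diameter 66, 115 high, to the left. Origin under its centre.
- cone_b: Grey thread cone, diameter 66, 115 high, to the right. Origin under its centre.
- tin: Aluminium tin, diameter 60, 45 high, near the front left. Origin under its centre.
- ruler: Steel ruler 240 x 30 x 4 lying near the front right, long side along its y. Origin under its centre.
- awl: Wood-handled screwdriver lying at the far left. Origin under its middle.
- bobbins: Wooden bobbin tray 90 x 120 x 28 at the far right. Origin under its centre.
Not all that is in view belongs to the job. What is shaped like the weight but blue is not meant.

How it is judged:
By the outcome, as a careful person would: the job done as asked, in the order asked, and still so for the second after the job is handed in, with the robot touching nothing.
It also fails if it takes over 64 s, if anything falls off the work surface, if the arm or the gripper's body presses on something with over 40 N, if the wrist force passes 120 N, or if a joint passes its speed limit or range.

## Working session

There is one attempt and no reset: what is moved stays moved. The work goes in short steps, Python scripts to look and compute and a shell command to move; the robot and the scene stay as the last step left them, time stands still between calls to the robot, and variables do not carry over. Pictures are saved under pics/ and viewed, and the job is handed in when it is done.

```bash
ls; mkdir -p pics
python3 - <<'E'
from workcell import *
import cv2
s=get_state();print({k:(v if not hasattr(v,'round') else v) for k,v in s.items()})
for n in ("scene","top"):
    p,d=grab_frame(n);cv2.imwrite(f"pics/{n}0.png",p);print(n,camera_params(n))
print(camera_params("wrist"))
E
```

```text
pics
{'clock': 0.0, 'qpos': array([-1.38540931e+00,  2.77155034e-01, -2.78885884e-02,  1.26797319e+00,
        1.16433302e-05,  1.46740363e+00]), 'dq': array([-0.00093685, -0.00041974, -0.00107722,  0.00035318,  0.00120591,
        0.00107875]), 'effort': array([-1.90697159e-03, -4.45506513e+01,  2.95205945e+01,  1.65112352e-02,
       -1.51909703e-04, -6.89696492e-06]), 'eef_pos': array([ 177.83666089, -598.31628031,  210.14241526]), 'tcp_rot': array([-3.14135190e+00,  2.20743003e-03, -1.28201636e+00]), 'force': array([0.01337364, 0.10383125, 0.3988308 ]), 'torque': array([ 0.03370879, -0.00837139,  0.04457359]), 'width': 0.9980297948058481}
scene {'fov_y': 45.03729972700113, 'cx': 312.03608435174976, 'cy': 233.57772461785427, 'position': array([1119.80353212,  990.97014415, 1006.29505682]), 'orientation': array([-2.2342948 , -0.0157899 ,  2.62103948])}
top {'fov_y': 52.98666683548564, 'cx': 311.21994825131185, 'cy': 236.42392469487703, 'position': array([ 435.61424168,   -3.84782321, 1389.94238708]), 'orientation': array([-3.065857  , -0.01939568, -1.59543664])}
{'fov_y': 65.70646984690485, 'cx': 313.9989622783162, 'cy': 240.54658167142017, 'position': array([ 250.82495342, -576.60368879,  373.27984415]), 'orientation': array([ 2.83876393e+00,  2.68042320e-03, -1.28224477e+00])}
```

View pics/top0.png

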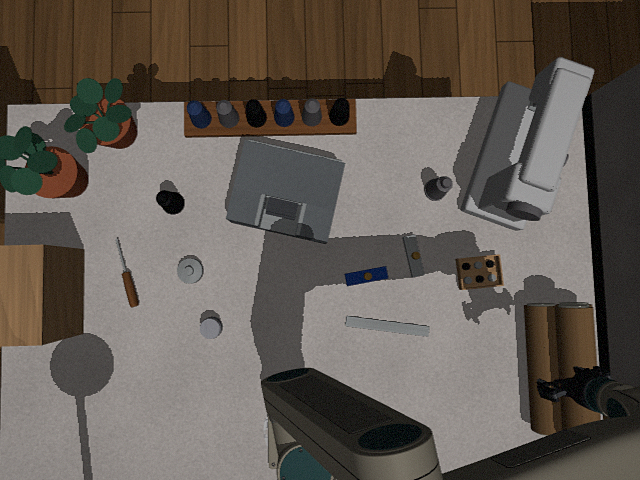

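View pics/scene0.png

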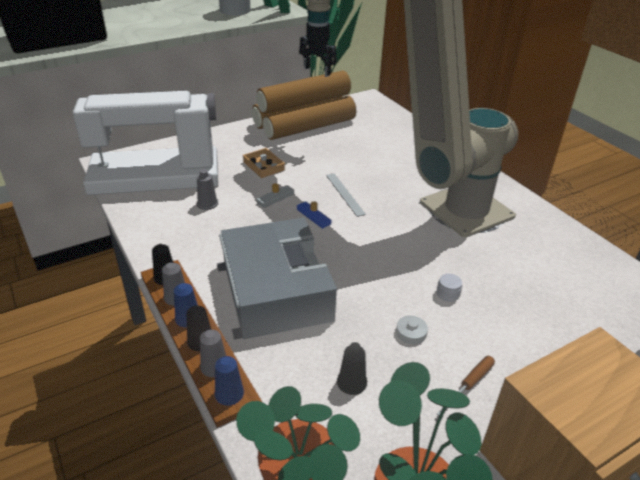

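Candidates for the weight in the top view: the grey bar with a brass knob at (414,256), the blue bar with a brass knob at (367,275, the decoy) and the round disc at (190,269, not to be used). I choose the grey one and will check it in a crop. The case is centred near (285,190), with its paddle near (282,210).

```bash
cat > h.py <<'E'
import numpy as np, cv2
from scipy.spatial.transform import Rotation as R
from workcell import *
def fpx(c): return 240/np.tan(np.radians(c['fov_y'])/2)
def ray(c,u,v,fish=False):
    f=fpx(c);x=(u-c['cx'])/f;y=(v-c['cy'])/f
    if fish:
        r=np.hypot(x,y);d=np.array([x/r*np.sin(r),y/r*np.sin(r),np.cos(r)]) if r>1e-9 else np.array([0,0,1.])
    else: d=np.array([x,y,1.])
    return R.from_euler('xyz',c['orientation']).apply(d)
def onplane(c,u,v,z,fish=False):
    d=ray(c,u,v,fish);p=np.array(c['position']);return p+d*(z-p[2])/d[2]
def proj(c,P,fish=False):
    q=R.from_euler('xyz',c['orientation']).inv().apply(np.array(P)-c['position']);f=fpx(c)
    if fish:
        th=np.arctan2(np.hypot(q[0],q[1]),q[2]);s=f*th/np.hypot(q[0],q[1]);return q[0]*s+c['cx'],q[1]*s+c['cy']
    return f*q[0]/q[2]+c['cx'],f*q[1]/q[2]+c['cy']
def depthpts(c,d,us,vs):
    f=fpx(c);z=d[vs,us];X=np.stack([(us-c['cx'])/f*z,(vs-c['cy'])/f*z,z],-1)
    return R.from_euler('xyz',c['orientation']).apply(X)+c['position']
E
python3 - <<'E'
from h import *
c=camera_params("top");p,d=grab_frame("top");np.save("d0.npy",d)
vs,us=np.mgrid[0:480,0:640];P=depthpts(c,d,us.ravel(),vs.ravel()).reshape(480,640,3)
print("table",P[300,250],P[400,150],P[190,400])
# lid: height ~ 106
m=((abs(P[...,2]-106)<8)&(us>200)&(us<360)&(vs>120)&(vs<260)).astype(np.uint8)
n,l,st,ce=cv2.connectedComponentsWithStats(m);i=1+st[1:,4].argmax();mm=(l==i)
print(st[i],P[mm][:,2].mean())
q=P[mm][:,:2].astype(np.float32);r=cv2.minAreaRect(q);print(r)
print(cv2.boxPoints(r))
# bar
hsv=cv2.cvtColor(p,cv2.COLOR_BGR2HSV)
m=(P[...,2]>10)&(P[...,2]<60)&(us>395)&(us<435)&(vs>225)&(vs<285)
r=cv2.minAreaRect(P[m][:,:2].astype(np.float32));print(r,m.sum())
k=m&(hsv[...,1]>100)&(hsv[...,0]<30);print("knob",us[k].mean(),vs[k].mean(),P[k].mean(0),P[k][:,2].max())
print("knob plane50",onplane(c,us[k].mean(),vs[k].mean(),48))
for a,(x,y) in {"case":(285,195),"w":(395,260)}.items():
    cv2.imwrite(f"pics/{a}1.png",cv2.resize(p[y-65:y+65,x-75:x+75],(750,650)[:2] and (690,598),interpolation=cv2.INTER_CUBIC))
E
```

```text
table [361.77984181 146.97792437  -7.64541042] [ 89.791182   431.49045182  -4.42190779] [ 671.58842505 -297.81963456   -5.62555764]
[ 226  139  120  103 7925] 105.39625559227616
((662.13330078125, 33.918060302734375), (280.7359924316406, 226.96148681640625), 75.8057861328125)
[[ 517.6976   -74.33797]
 [ 737.7299  -129.99107]
 [ 806.56903  142.17409]
 [ 586.5367   197.8272 ]]
((471.56732177734375, -303.4744567871094), (123.6741714477539, 81.11783599853516), 11.039143562316895) 542
knob 415.48 255.1 [ 477.63469821 -322.99971097   47.51881516] 53.10542382543372
knob plane50 [ 477.61696783 -322.89577321   48.        ]
```

```bash
ls pics
```

```text
case1.png
scene0.png
top0.png
w1.png
```

View pics/case1.png

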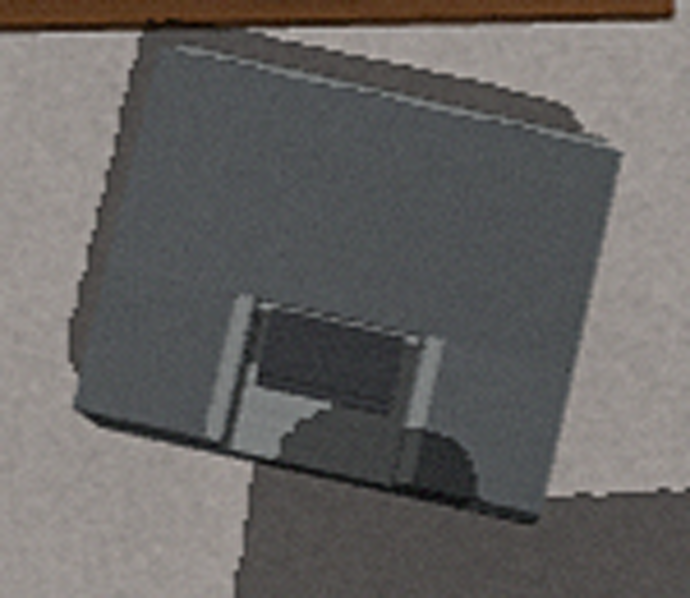

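View pics/w1.png

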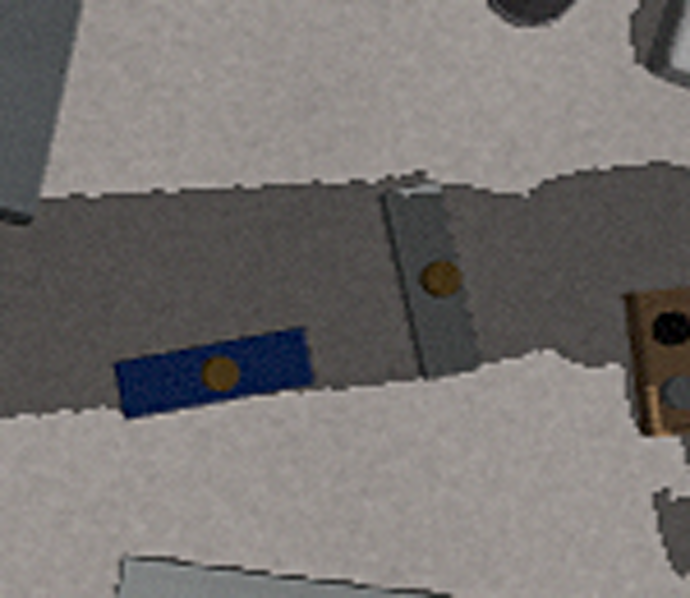

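The crop shows the grey bar with its brass knob (crop 440,278), clear of the blue decoy. Next I measure the case corners and recess.

Run:
```python
from h import *
c=camera_params("top")
C=lambda x,y,o:(o[0]+x/4.6,o[1]+y/4.6)
o=(210,130)
for n,x,y,z in [("BL",178,47,106),("BR",622,152,106),("FR",540,512,106),("FL",76,405,106),("rec FLo",207,433,106),("rec BLo",240,294,106),("rec BRo",443,340,106),("padBL",262,303,103),("padBR",420,343,103),("padFL",255,383,103),("padFR",392,412,103)]:
    print(n,onplane(c,*C(x,y,o),z).round(1))
o=(320,195)
for n,x,y,z in [("knob",440,278,50),("bFL",424,377,18),("bFR",476,368,18),("bBL",382,190,18),("bBR",440,190,18)]:
    print(n,onplane(c,*C(x,y,o),z).round(1))
# scene cam: same knob + corners check
c=camera_params("scene");p=cv2.imread("pics/scene0.png")
cv2.imwrite("pics/sc1.png",cv2.resize(p[170:350,190:360],(680,720))[:600])
for P in [(477.6,-323,39),(477.6,-323,50)]: print(proj(c,P))
```

```text
BL [797.6 131.8 106. ]
BR [ 729.6 -128.2  106. ]
FR [518.3 -74.1 106. ]
FL [586.9 194.  106. ]
rec FLo [568.9 118.3 106. ]
rec BLo [650.   97.8 106. ]
rec BRo [620.3 -20.1 106. ]
padBL [644.9  85.3 103. ]
padBR [619.3  -6.6 103. ]
padFL [597.9  90.2 103. ]
padFR [579.   10.7 103. ]
knob [ 476.6 -322.9   50. ]
bFL [ 416.5 -318.    18. ]
bFR [ 421.3 -350.6   18. ]
bBL [ 533.3 -296.4   18. ]
bBR [ 532.4 -332.7   18. ]
(np.float64(274.9903422540402), np.float64(187.7878870640775))
(np.float64(274.9037898290958), np.float64(184.7227217228781))
```

View pics/sc1.png

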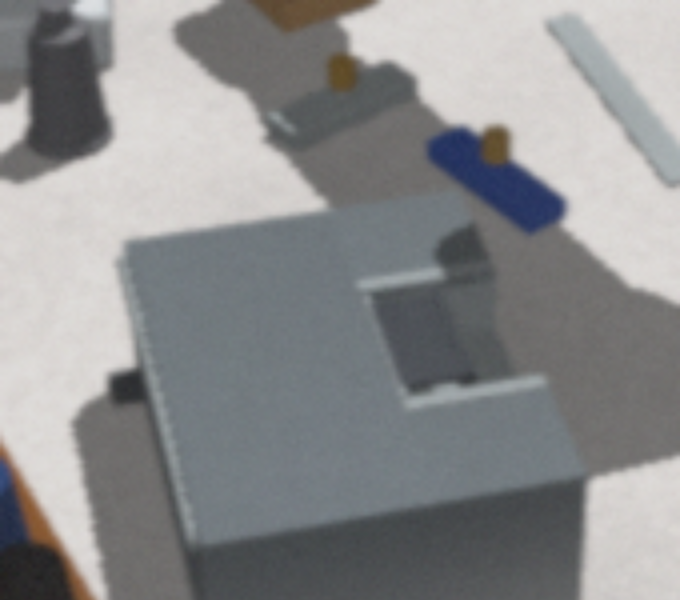

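Scene-view knob at (275.5,188) matches the projection of the top-view position (275,187.8). Case: origin ≈ (659,33), yaw ≈ -14.4°, lip ≈ (594,50,103). Moving towards the front of the case.

```bash
python3 -m crank '[[[0.1,0.33,0.07,0,0,30],[0.1,0.33,0.07,0,0,30],[0.1,0.33,0.07,0,0,30],[0.1,0.33,0.07,0,0,30],[0.1,0.33,0.07,0,0,30],[0.2,0.6,0.09,0,0,59],[0.2,0.6,0.09,0,0,59],[0.2,0.6,0.09,0,0,59]]]' 0.32
```

```text
clock: 0.82
eef_pos: [277.8, -284.2, 266.2]
tcp_rot: [-3.141, 0.002, -0.378]
force: [1.5, -0.1, -0.1]
width: 0.322
```

```bash
python3 -m crank '[[[0.14,0.37,0.034,0,0,7.3],[0.14,0.37,0.034,0,0,7.3],[0.14,0.37,0.034,0,0,7.3],[0.14,0.37,0.034,0,0,7.3],[0.14,0.37,0.034,0,0,7.3],[0.14,0.37,0.034,0,0,7.3],[0.14,0.37,0.034,0,0,7.3],[0.14,0.37,0.034,0,0,7.3]]]'
python3 -m crank '[[[0,0.02,0,-1.7,-6.8,0],[0,0.04,0,-3.4,-13.6,0],[0,0.06,0,-5,-20,0],[0,0.06,0,-6.8,-27,0],[0,0.06,0,-8.5,-34,0],[0,0.06,0,-10.2,-40.6,0],[0,0.06,0,-11.9,-47.4,0],[0,0.06,0,-12.2,-48.4,0]]]'
```

```text
clock: 1.48
eef_pos: [394.7, 26.8, 294.8]
tcp_rot: [-3.141, 0.001, -0.251]
force: [0.3, -0.5, 0.7]
width: 0.321
clock: 2.15
eef_pos: [388.3, 85.8, 284.8]
tcp_rot: [3.134, -0.863, -0.239]
force: [-0.7, 0.0, -2.4]
width: 0.317
```

Run:
```python
from h import *
s=get_state();print(s['qpos'].round(3),s['eef_pos'].round(1),R.from_euler('xyz',s['tcp_rot']).as_matrix().round(3).tolist())
c=camera_params("wrist");p,d=grab_frame("wrist");cv2.imwrite("pics/wr1.png",p);print(c)
np.save("wr1.npy",d)
for n,P in dict(FL=(587,195,106),FR=(518,-75,106),lipL=(603.5,88.6,103),lipR=(583.7,11.2,103)).items(): print(n,proj(c,P,True))
```

```text
[ 0.43  -0.682 -0.901  0.614 -0.497  2.048] [388.3  85.8 284.8] [[0.632, -0.242, 0.736], [-0.154, -0.97, -0.187], [0.759, 0.005, -0.651]]
{'fov_y': 65.70646984690485, 'cx': 313.9989622783162, 'cy': 240.54658167142017, 'position': array([286.75678788, 190.74558291, 390.57058889]), 'orientation': array([ 2.83187411, -0.8628347 , -0.24038312])}
FL (np.float64(288.5111240268766), np.float64(57.25319222496012))
FR (np.float64(290.0917951827945), np.float64(298.5441396138558))
lipL (np.float64(311.77888240286387), np.float64(145.56174861725026))
lipR (np.float64(311.4222047447364), np.float64(211.72197847645123))
```

View pics/wr1.png

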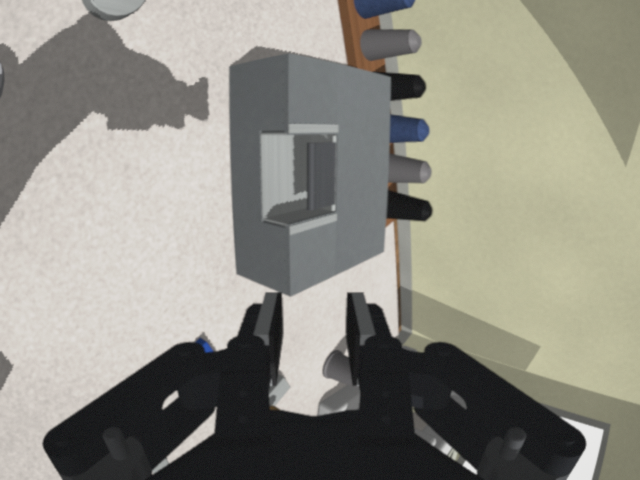

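Wrist view: case front corners at (289,54) and (291,295), lip edge as a thin line at u≈311, v 141–209. All are within 3 px of the projected points.

Run:
```python
from h import *
p=cv2.imread("pics/wr1.png")
cv2.imwrite("pics/wr1c.png",cv2.resize(p[110:240,230:400],(765,585),interpolation=cv2.INTER_CUBIC))
```

```text
(no output)
```

View pics/wr1c.png

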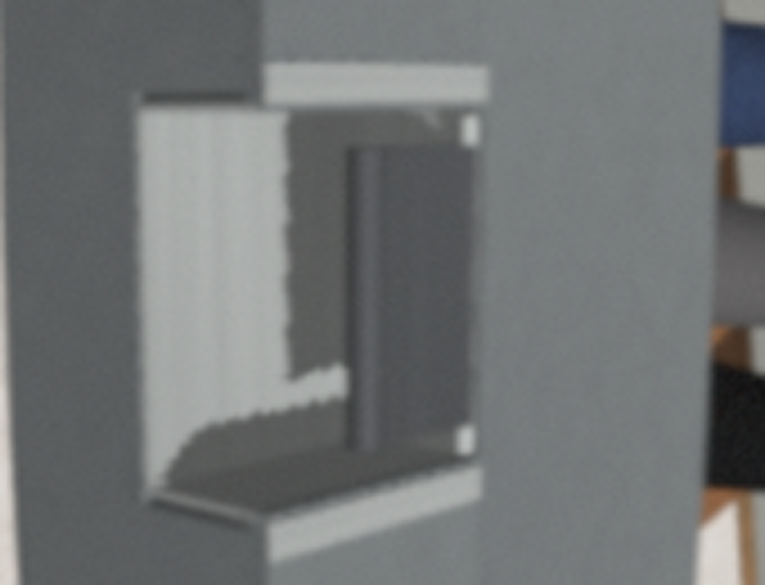

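```bash
python3 -m crank '[[[0.03,-0.003,-0.036,-1.1,-4.4,0],[0.058,-0.006,-0.072,-2.3,-8.7,0],[0.087,-0.008,-0.107,-3.4,-13,0],[0.116,-0.011,-0.143,-4.5,-17.4,0],[0.116,-0.011,-0.143,-4.5,-17.4,0],[0.116,-0.011,-0.143,-4.5,-17.4,0],[0.116,-0.011,-0.143,-4.5,-17.4,0]]]'
python3 - <<'E'
from h import *
s=get_state();print(s['qpos'].round(3),s['eef_pos'].round(1),R.from_euler('xyz',s['tcp_rot']).as_matrix().round(3).tolist())
c=camera_params("wrist");p,d=grab_frame("wrist");cv2.imwrite("pics/wr2.png",p)
for n,P in dict(FL=(587,195,106),FR=(518,-75,106),lipL=(604,90.1,103),lipR=(584.2,12.7,103)).items(): print(n,proj(c,P,True))
p,d=grab_frame("scene");cv2.imwrite("pics/sc2.png",p)
E
```

```text
clock: 2.78
eef_pos: [547.4, 117.7, 187.5]
tcp_rot: [3.106, -1.145, -0.237]
force: [-0.6, -0.2, -0.1]
width: 0.32
[ 0.425 -0.05  -1.067 -0.482 -0.628  1.889] [547.4 117.7 187.5] [[0.401, -0.266, 0.876], [-0.097, -0.964, -0.248], [0.911, 0.015, -0.412]]
FL (np.float64(199.74188317774485), np.float64(115.09166598687858))
FR (np.float64(238.55904907239636), np.float64(454.94300632036965))
lipL (np.float64(243.36652457570253), np.float64(250.05620600581008))
lipR (np.float64(250.50971782979462), np.float64(341.2231599754796))
```

View pics/wr2.png

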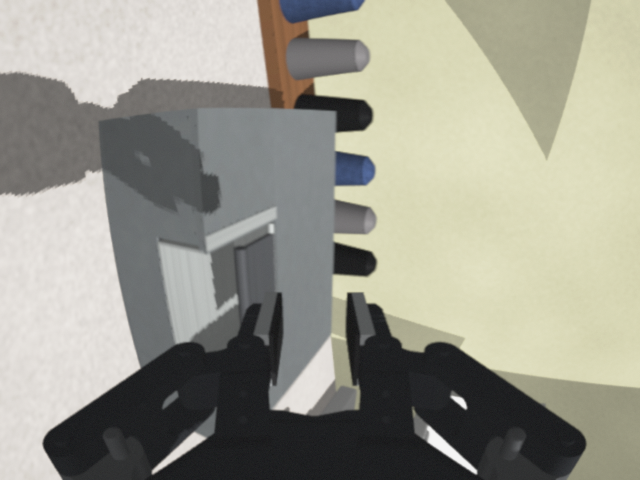

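View pics/sc2.png

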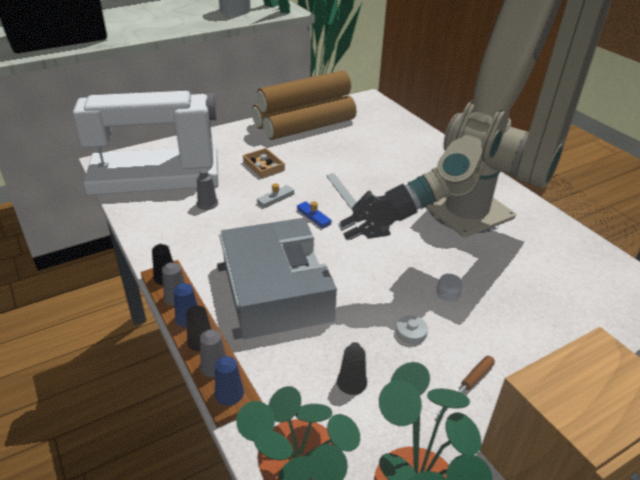

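The φ=22° pose was out of reach: joint 3 is at its limit. A 45° approach suits the well better and reaches more easily. I work out the turn for that.

```bash
cat >> h.py <<'E'
YAW=np.radians(-14.4);AX=np.array([np.cos(YAW),np.sin(YAW),0]);AY=np.array([-np.sin(YAW),np.cos(YAW),0])
O=np.array([660.,34.5,0])
def want(P,phi_deg):
    "print shift (m) and turn (deg) to TCP P, tool pitched phi below horizontal, jaws in case xz plane"
    s=get_state();ph=np.radians(phi_deg);Z=np.array([0,0,1.])
    z=AX*np.cos(ph)-Z*np.sin(ph);x=AX*np.sin(ph)+Z*np.cos(ph)
    T=np.stack([x,np.cross(z,x),z],1);R0=R.from_euler('xyz',s['tcp_rot'])
    print("shift",((np.array(P)-s['eef_pos'])/1000).round(4),"turn",np.degrees((R.from_matrix(T)*R0.inv()).as_rotvec()).round(1),"z",z.round(3),"P",np.round(P,1))
def cs(x,y,z): return O+AX*x+AY*y+np.array([0,0,z])
E
python3 - <<'E'
from h import *
z=AX*.7071-np.array([0,0,.7071]);L=cs(-68,0,103);print(L)
want(L-90*z,45)
E
```

```text
[594.13634504  51.41091233 103.        ]
shift [-0.0133 -0.0489 -0.0189] turn [ 6.3 19.4  1. ] z [ 0.685 -0.176 -0.707] P [532.5  67.2 166.6]
```

```bash
python3 -m crank '[[[-0.01,-0.02,0.01,2,6.3,0.3],[-0.013,-0.035,0.01,4,12.6,0.6],[-0.0133,-0.049,-0.005,6.3,19.4,1],[-0.0133,-0.049,-0.019,6.3,19.4,1],[-0.0133,-0.049,-0.019,6.3,19.4,1],[-0.0133,-0.049,-0.019,6.3,19.4,1]]]'
python3 - <<'E'
from h import *
s=get_state();print(s['qpos'].round(3))
z=AX*.7071-np.array([0,0,.7071]);L=cs(-68,0,103)
want(L,45)
c=camera_params("wrist");p,d=grab_frame("wrist");cv2.imwrite("pics/wr3.png",p)
for n,P in dict(FL=cs(-110,140,106),FR=cs(-110,-140,106),lipL=cs(-68,40,103),lipR=cs(-68,-40,103),tcp=s['eef_pos']).items(): print(n,proj(c,P,True))
E
```

```text
clock: 3.38
eef_pos: [535.0, 66.3, 169.9]
tcp_rot: [-3.138, -0.791, -0.256]
force: [-0.7, -0.1, -0.6]
width: 0.318
[ 0.172 -0.22  -0.91   0.136 -0.296  1.881]
shift [ 0.0592 -0.0149 -0.0669] turn [-0.1  0.3  0.1] z [ 0.685 -0.176 -0.707] P [594.1  51.4 103. ]
FL (np.float64(258.67615776808185), np.float64(25.732439885863755))
FR (np.float64(274.88462782158877), np.float64(414.80812316646404))
lipL (np.float64(306.9205289489769), np.float64(180.87763990992937))
lipR (np.float64(307.9361096285816), np.float64(287.7908136850182))
tcp (np.float64(313.99719124993146), np.float64(291.058893785443))
```

View pics/wr3.png

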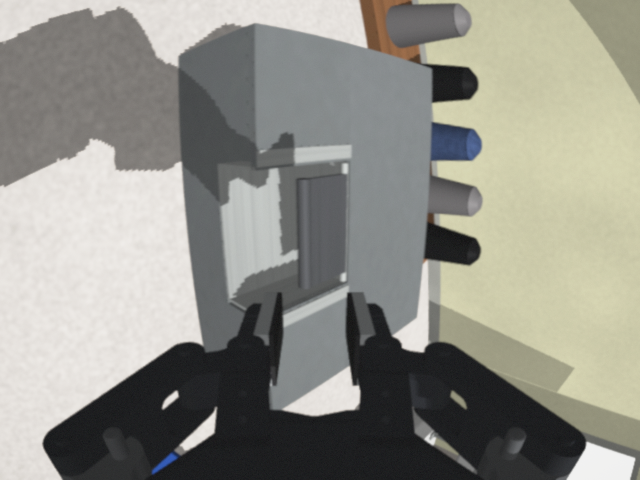

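Lip seen at u≈305, v 178–289, against a predicted 307, 181–288. I check how far ahead the fingertips are at this opening.

Run:
```python
from h import *
s=get_state();c=camera_params("wrist");T=R.from_euler('xyz',s['tcp_rot']).as_matrix()
for t in (0,5,10,17):
  for x in (-14,14): print(t,x,np.round(proj(c,s['eef_pos']+T@[x,-11,t],True),1))
```

```text
0 -14 [284.6 270. ]
0 14 [343.7 270. ]
5 -14 [285.4 266.2]
5 14 [342.9 266.1]
10 -14 [286.1 262.5]
10 14 [342.2 262.5]
17 -14 [287.  257.7]
17 14 [341.2 257.7]
```

Run:
```python
from h import *
s=get_state();c=camera_params("wrist");T=R.from_euler('xyz',s['tcp_rot']).as_matrix()
p,d=grab_frame("wrist")
for u,v in [(273,297),(275,310),(280,300),(280,340),(280,375),(355,297),(350,340),(350,375),(268,330),(262,310),(250,320)]:
    r=ray(c,u,v,True);f=R.from_euler('xyz',c['orientation']).apply([0,0,1]);P=c['position']+r*d[v,u]/(r@f)
    print(u,v,d[v,u],(T.T@(P-s['eef_pos'])).round(1))
```

```text
273 297 147.336 [-16.5 -11.1 -29.4]
275 310 137.19958 [-14.7 -10.9 -40.1]
280 300 148.76051 [-13.8  -9.3 -28.4]
280 340 143.19446 [-13.5   3.6 -38.3]
280 375 268.408 [-25.9 100.7  62.5]
355 297 148.07454 [ 16.5 -10.7 -28.7]
350 340 140.0316 [ 13.9   1.9 -41.1]
350 375 540.3626 [ 54.7 280.5 291.2]
268 330 122.89721 [-15.7 -11.1 -55. ]
262 310 135.76552 [-19.4 -11.5 -41.4]
250 320 136.24915 [-24.1  -7.5 -42.1]
```

Run:
```python
from h import *
s=get_state();c=camera_params("scene");T=R.from_euler('xyz',s['tcp_rot']).as_matrix()
p,d=grab_frame("scene");sc=5;x0,y0=240,160
q=cv2.resize(p[y0:y0+110,x0:x0+150],None,fx=sc,fy=sc)
for t,col in ((-28,(0,0,255)),(0,(0,255,0)),(17,(255,0,0))):
  for x in (-14,14):
    u,v=proj(c,s['eef_pos']+T@[x,0,t]);cv2.circle(q,(int((u-x0+.5)*sc),int((v-y0+.5)*sc)),4,col,-1)
cv2.imwrite("pics/sc3.png",q)
```

```text
(no output)
```

View pics/sc3.png

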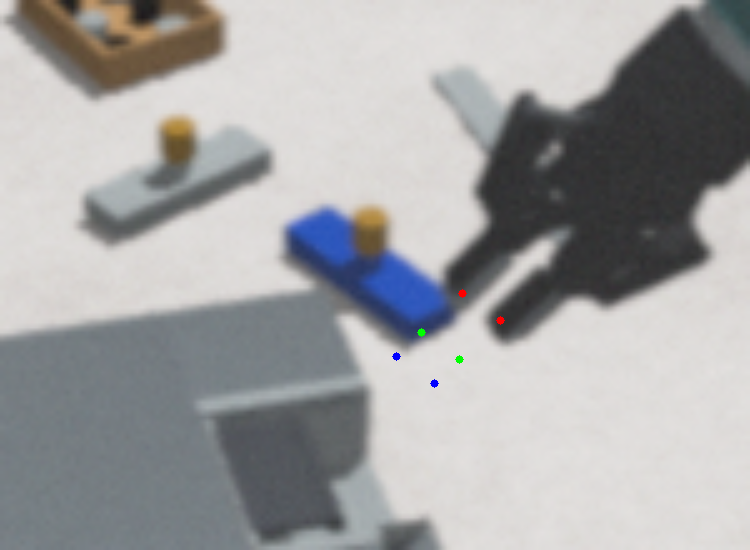

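Both cameras show the fingertips about 28 mm *behind* the reported TCP at this opening, not ahead of it. I use the measured tips, so the lip should end about 13 mm behind them, with the reported TCP about 41 mm past the lip.

```bash
python3 -m crank '[[[0.015,-0.004,-0.016,0,0.3,0],[0.03,-0.008,-0.032,0,0.3,0],[0.045,-0.011,-0.048,0,0.3,0],[0.058,-0.015,-0.064,0,0.3,0],[0.058,-0.015,-0.064,0,0.3,0]]]'
python3 - <<'E'
from h import *
s=get_state();z=AX*.7071-np.array([0,0,.7071]);L=cs(-68,0,103)
want(L+41*z,45)
c=camera_params("wrist");p,d=grab_frame("wrist");cv2.imwrite("pics/wr4.png",p[100:480,120:520])
for n,P in dict(lipL=cs(-68,40,103),lipR=cs(-68,-40,103)).items(): print(n,proj(c,P,True))
E
```

```text
clock: 3.95
eef_pos: [588.2, 53.0, 97.5]
tcp_rot: [3.136, -0.775, -0.245]
force: [-0.3, 0.3, 0.4]
width: 0.318
shift [ 0.034  -0.0088 -0.0235] turn [ 0.1 -0.6 -0.2] z [ 0.685 -0.176 -0.707] P [622.2  44.2  74. ]
lipL (np.float64(332.66119917597524), np.float64(210.01615784725794))
lipR (np.float64(329.26645521359933), np.float64(358.0931396402722))
```

View pics/wr4.png

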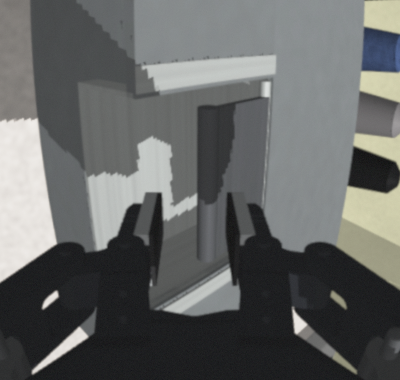

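Wrist crop: the lip bar, at crop u≈207 (full 327), lies between the open fingers and is heading for the jaw centre. Tips still short of it.

```bash
python3 -m crank '[[[0.012,-0.003,-0.009,0,-0.3,0],[0.022,-0.006,-0.017,0,-0.6,0],[0.0326,-0.0085,-0.025,0,-0.6,0],[0.0326,-0.0085,-0.025,0,-0.6,0],[0.0326,-0.0085,-0.025,0,-0.6,0]]]'
python3 - <<'E'
from h import *
s=get_state();L=cs(-68,0,103);z=AX*.7071-np.array([0,0,.7071])
want(L+41*z,45)
T=R.from_euler('xyz',s['tcp_rot']).as_matrix();print("lip in tool",(T.T@(L-s['eef_pos'])).round(1),s['force'].round(1))
p,d=grab_frame("wrist");cv2.imwrite("pics/wr5.png",p[100:480,120:520])
p,d=grab_frame("scene");cv2.imwrite("pics/sc5.png",cv2.resize(p[170:300,220:370],None,fx=4,fy=4))
E
```

```text
clock: 4.42
eef_pos: [626.8, 45.1, 81.4]
tcp_rot: [-3.138, -0.802, -0.252]
force: [4.8, -2.1, 7.1]
width: 0.322
shift [-0.0046 -0.0009 -0.0074] turn [ 0.1  0.9 -0.1] z [ 0.685 -0.176 -0.707] P [622.2  44.2  74. ]
lip in tool [ -7.6   1.9 -38.9] [ 4.8 -2.1  7.1]
```

View pics/wr5.png

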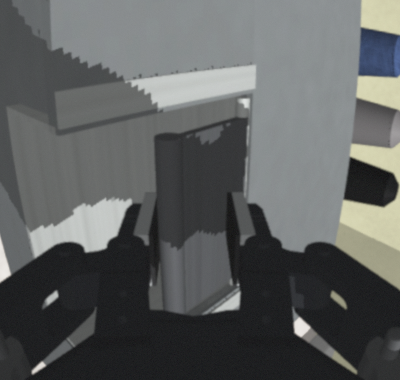

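View pics/sc5.png

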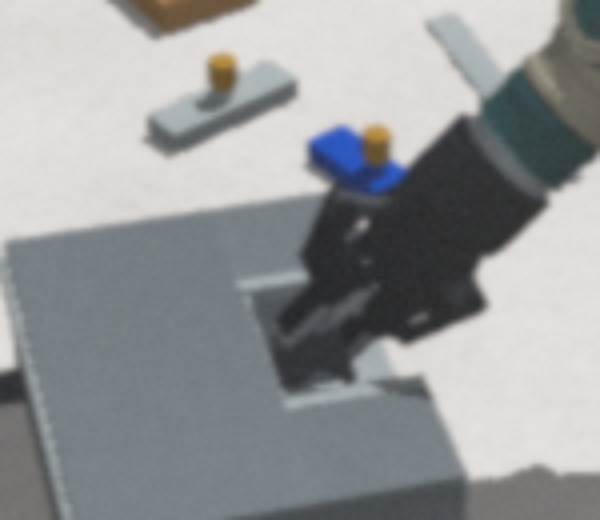

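Contact force is about 9 N, pushing the tool up and back. I check from the wrist depth where the lip and the paddle lie in the tool frame.

Run:
```python
from h import *
s=get_state();c=camera_params("wrist");T=R.from_euler('xyz',s['tcp_rot']).as_matrix()
print(s['force'].round(1))
p,d=grab_frame("wrist");f=R.from_euler('xyz',c['orientation']).apply([0,0,1])
def pt(u,v):
    r=ray(c,u,v,True);return c['position']+r*d[v,u]/(r@f)
for v in (270,290,300,330,345,380):
  print(v)
  for u in (262,268,272,278,284,290,296,302,310,320,330,340,346,350,356,362):
    P=pt(u,v);Q=P-O;print(u,(T.T@(P-s['eef_pos'])).round(0),'case',np.round([Q@AX,Q@AY,Q[2]],0))
```

```text
[ 5.6 -2.6  6.1]
270
262 [-25. -10.   3.] case [-50.  12.  62.]
268 [-23.  -9.   5.] case [-47.  11.  62.]
272 [-21.  -8.   7.] case [-44.  10.  62.]
278 [-12. -29. -44.] case [-75.  31. 103.]
284 [-10. -29. -45.] case [-74.  31. 105.]
290 [ -8. -29. -44.] case [-73.  31. 107.]
296 [ -6. -29. -44.] case [-71.  31. 108.]
302 [ -4. -28. -42.] case [-68.  30. 108.]
310 [ -1. -27. -39.] case [-64.  29. 108.]
320 [  2. -25. -34.] case [-57.  26. 107.]
330 [  6. -23. -30.] case [-52.  25. 107.]
340 [ 10. -21. -26.] case [-46.  23. 107.]
346 [ 13. -20. -23.] case [-42.  22. 107.]
350 [ 15. -20. -21.] case [-40.  22. 107.]
356 [ 18. -18. -18.] case [-35.  20. 107.]
362 [ 21. -16. -13.] case [-30.  18. 106.]
290
262 [-25.  -0.   1.] case [-52.   2.  63.]
268 [-23.   1.   4.] case [-48.   1.  62.]
272 [-21.   2.   6.] case [-45.  -0.  62.]
278 [-13. -21. -44.] case [-75.  23. 103.]
284 [-10. -22. -46.] case [-75.  24. 106.]
290 [ -8. -22. -46.] case [-74.  24. 108.]
296 [ -6. -22. -45.] case [-72.  24. 108.]
302 [ -4. -20. -42.] case [-68.  22. 108.]
310 [ -2. -19. -39.] case [-64.  21. 108.]

[... 2377 characters left out ...]
134.]
380
262 [-13. -17. -90.] case [-108.   19.  134.]
268 [-15.   2. -66.] case [-93.   0. 117.]
272 [-15.   8. -59.] case [-87.  -6. 111.]
278 [-19.  50.  -6.] case [-53. -48.  72.]
284 [-12.  19. -44.] case [-75. -18. 103.]
290 [-10.  19. -45.] case [-74. -17. 106.]
296 [ -7.  19. -45.] case [-72. -17. 107.]
302 [ -5.  20. -44.] case [-69. -18. 108.]
310 [ -2.  24. -39.] case [-64. -22. 107.]
320 [  3.  27. -34.] case [-58. -25. 107.]
330 [  7.  31. -30.] case [-51. -29. 107.]
340 [ 12.  36. -24.] case [-43. -34. 107.]
346 [ 15.  39. -20.] case [-39. -37. 107.]
350 [ 18.  46. -11.] case [-30. -44. 103.]
356 [ 15.   8. -58.] case [-66.  -6. 133.]
362 [ 12. -17. -90.] case [-91.  19. 153.]
```

Depth reads the recess floor at z=62 as it should be, so the calibration is good. The lip sits in the jaws at tool (-8,·,-41) and the upper fingertip is just resting on the paddle. Lifting along the paddle's arc next.

```bash
cat >> h.py <<'E'
def lip(alpha,th):
    p=np.array([-26-42*np.cos(alpha),103+42*np.sin(alpha)]);v=p-[110,100]
    return np.array([110+v[0]*np.cos(th)+v[1]*np.sin(th),100-v[0]*np.sin(th)+v[1]*np.cos(th)])
def plan(seq,dx=8.5,dt=42,y=0,orient=True):
    s=get_state();R0=R.from_euler('xyz',s['tcp_rot']);Z=np.array([0,0,1.])
    for a,th,phi in seq:
        l=lip(a,th);ph=np.radians(phi);z=AX*np.cos(ph)-Z*np.sin(ph);x=AX*np.sin(ph)+Z*np.cos(ph)
        P=cs(l[0],y,l[1])+dx*x+dt*z;T=np.stack([x,np.cross(z,x),z],1)
        print(a,th,phi,"lip",l.round(0),"shift",((P-s['eef_pos'])/1000).round(3),"turn",np.degrees((R.from_matrix(T)*R0.inv()).as_rotvec()).round(1))
E
python3 - <<'E'
from h import *
plan([(0,0,45),(.2,0,45),(.4,0,45),(.6,0,46),(.7,0,47),(.75,0.02,48),(.75,.05,50),(.75,.1,52),(.75,.15,54),(.75,.2,57)])
E
```

```text
0 0 45 lip [-68. 103.] shift [ 0.002 -0.003 -0.002] turn [ 0.1  0.9 -0.1]
0.2 0 45 lip [-67. 111.] shift [ 0.003 -0.003  0.006] turn [ 0.1  0.9 -0.1]
0.4 0 45 lip [-65. 119.] shift [ 0.005 -0.003  0.014] turn [ 0.1  0.9 -0.1]
0.6 0 46 lip [-61. 127.] shift [ 0.009 -0.004  0.021] turn [ 0.4  1.9 -0.1]
0.7 0 47 lip [-58. 130.] shift [ 0.011 -0.005  0.024] turn [ 0.6  2.9 -0.1]
0.75 0.02 48 lip [-56. 135.] shift [ 0.012 -0.005  0.028] turn [ 0.8  3.8 -0.1]
0.75 0.05 50 lip [-55. 140.] shift [ 0.012 -0.005  0.032] turn [ 1.3  5.8 -0.1]
0.75 0.1 52 lip [-53. 148.] shift [ 0.014 -0.006  0.039] turn [ 1.8  7.7 -0.1]
0.75 0.15 54 lip [-50. 156.] shift [ 0.015 -0.006  0.046] turn [ 2.3  9.7 -0.1]
0.75 0.2 57 lip [-47. 164.] shift [ 0.017 -0.006  0.052] turn [ 3.1 12.6 -0.1]
```

```bash
python3 -m crank '[[[0.003,-0.003,0.004,0.1,0.9,0],[0.004,-0.003,0.010,0.1,0.9,0],[0.006,-0.003,0.016,0.1,1,0],[0.009,-0.003,0.021,0.4,1.9,0],[0.011,-0.003,0.025,0.6,2.9,0],[0.012,-0.003,0.028,0.8,3.8,0],[0.012,-0.003,0.028,0.8,3.8,0]]]'
python3 - <<'E'
from h import *
s=get_state();T=R.from_euler('xyz',s['tcp_rot']).as_matrix()
p,d=grab_frame("wrist");cv2.imwrite("pics/wr6.png",p[100:480,120:520])
Q=s['eef_pos']-O;print(np.round([Q@AX,Q@AY,Q[2]],1),s['force'].round(1))
E
```

```text
clock: 5.15
eef_pos: [631.7, 44.0, 104.9]
tcp_rot: [3.137, -0.721, -0.243]
force: [-11.1, 3.1, -0.2]
width: 0.319
[-29.8   2.2 104.9] [-11.1   3.1  -0.2]
```

View pics/wr6.png

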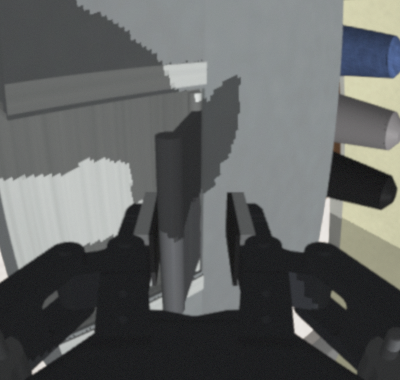

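Paddle raised; the lip rides on the lower finger (crop u≈170). Continuing up to lift the lid.

Run:
```python
from h import *
plan([(.7,0,48),(.75,0.05,49),(.75,.1,52),(.75,.15,54),(.75,.2,57),(.75,.25,60),(.75,.3,63)])
```

```text
0.7 0 48 lip [-58. 130.] shift [ 0.006 -0.004  0.   ] turn [ 0.  -0.7 -0.3]
0.75 0.05 49 lip [-55. 140.] shift [ 0.008 -0.004  0.009] turn [ 0.3  0.3 -0.3]
0.75 0.1 52 lip [-53. 148.] shift [ 0.009 -0.004  0.016] turn [ 1.   3.2 -0.3]
0.75 0.15 54 lip [-50. 156.] shift [ 0.011 -0.005  0.023] turn [ 1.5  5.1 -0.3]
0.75 0.2 57 lip [-47. 164.] shift [ 0.012 -0.005  0.029] turn [ 2.2  8.  -0.3]
0.75 0.25 60 lip [-44. 172.] shift [ 0.014 -0.006  0.035] turn [ 3.  10.9 -0.3]
0.75 0.3 63 lip [-40. 179.] shift [ 0.016 -0.006  0.041] turn [ 3.7 13.8 -0.3]
```

```bash
python3 -m crank '[[[0.002,-0.003,0.006,0,0,0],[0.003,-0.003,0.012,0.3,1,0],[0.004,-0.003,0.019,1,3.2,0],[0.006,-0.003,0.026,1.5,5.1,0],[0.007,-0.003,0.032,2.2,8,0],[0.009,-0.003,0.038,3,10.9,0],[0.01,-0.003,0.042,3.2,11.5,0],[0.01,-0.003,0.042,3.2,11.5,0]]]'
python3 - <<'E'
from h import *
s=get_state()
p,d=grab_frame("wrist");cv2.imwrite("pics/wr7.png",p[100:480,120:520])
p,d=grab_frame("scene");cv2.imwrite("pics/sc7.png",cv2.resize(p[130:330,180:400],None,fx=3,fy=3))
Q=s['eef_pos']-O;print(np.round([Q@AX,Q@AY,Q[2]],1),s['force'].round(1))
E
```

```text
clock: 5.87
eef_pos: [631.4, 41.3, 140.2]
tcp_rot: [3.137, -0.493, -0.242]
force: [-14.9, 0.4, 0.6]
width: 0.324
[-29.4  -0.5 140.2] [-14.9   0.4   0.6]
```

View pics/wr7.png

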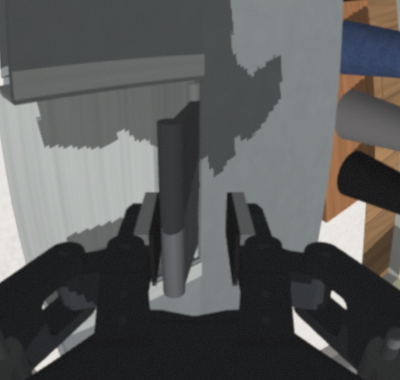

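View pics/sc7.png

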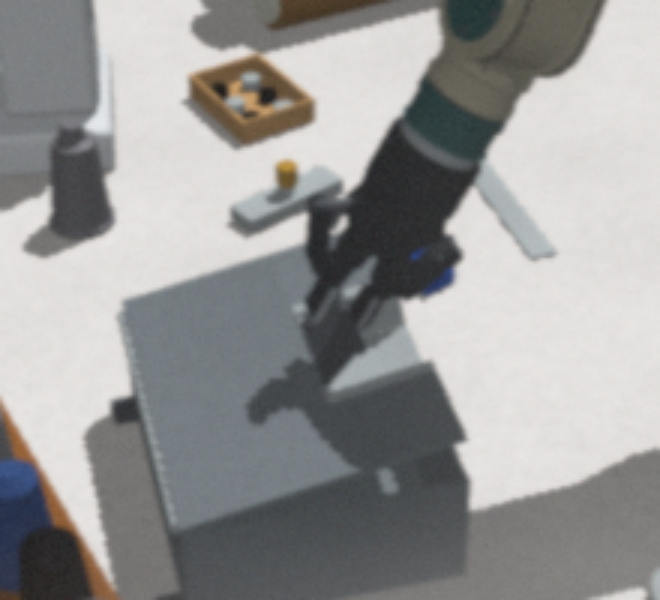

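The lid is off the catch and raised about 0.2 rad, with the lip on the lower finger (wrist crop u≈172, scene crop 340,350). I measure the hook engagement and lid angle.

```bash
cat >> h.py <<'E'
def wrist_pts(uv):
    s=get_state();c=camera_params("wrist");T=R.from_euler('xyz',s['tcp_rot']).as_matrix()
    p,d=grab_frame("wrist");f=R.from_euler('xyz',c['orientation']).apply([0,0,1])
    for u,v in uv:
        r=ray(c,u,v,True);P=c['position']+r*d[v,u]/(r@f);Q=P-O
        print(u,v,'tool',(T.T@(P-s['eef_pos'])).round(0),'case',np.round([Q@AX,Q@AY,Q[2]],0))
    return p
E
python3 - <<'E'
from h import *
wrist_pts([(u,v) for v in (250,290) for u in (278,284,290,296,300,304,308,312,316,320,330,340,360,400)]+[(400,150),(440,150),(400,120),(440,250),(180,180),(250,160)])
E
```

```text
278 250 tool [-14. -32. -33.] case [-57.  32. 162.]
284 250 tool [-11. -33. -35.] case [-56.  33. 166.]
290 250 tool [ -9. -33. -35.] case [-54.  32. 167.]
296 250 tool [ -7. -33. -36.] case [-52.  33. 168.]
300 250 tool [ -5. -33. -34.] case [-50.  32. 168.]
304 250 tool [ -4. -29. -23.] case [-44.  29. 159.]
308 250 tool [ -3. -27. -17.] case [-40.  27. 154.]
312 250 tool [ -1. -23.  -7.] case [-34.  23. 145.]
316 250 tool [  1. -20.   3.] case [-28.  20. 138.]
320 250 tool [  3. -17.  12.] case [-22.  17. 131.]
330 250 tool [  8. -16.  15.] case [-15.  16. 131.]
340 250 tool [ 13. -15.  19.] case [ -9.  14. 130.]
360 250 tool [ 25. -11.  29.] case [  7.  11. 126.]
400 250 tool [54. -3. 53.] case [ 43.   3. 119.]
278 290 tool [-22.  19.  41.] case [-29. -19.  93.]
284 290 tool [-12. -17. -35.] case [-56.  16. 165.]
290 290 tool [ -9. -17. -35.] case [-54.  16. 166.]
296 290 tool [ -7. -17. -35.] case [-52.  16. 167.]
300 290 tool [ -6. -16. -33.] case [-50.  16. 167.]
304 290 tool [ -4. -11. -23.] case [-44.  11. 158.]
308 290 tool [ -3.  -9. -17.] case [-40.   8. 154.]
312 290 tool [-1. -4. -7.] case [-34.   3. 146.]
316 290 tool [1. 0. 2.] case [-28.  -1. 139.]
320 290 tool [ 3.  5. 11.] case [-21.  -5. 132.]
330 290 tool [ 8.  6. 15.] case [-15.  -7. 131.]
340 290 tool [14.  9. 20.] case [ -7.  -9. 129.]
360 290 tool [26. 14. 30.] case [  8. -14. 126.]
400 290 tool [57. 26. 56.] case [ 47. -26. 118.]
400 150 tool [ 50. -65.  50.] case [ 37.  65. 120.]
440 150 tool [ 84. -65.  77.] case [ 81.  65. 112.]
400 120 tool [ 49. -82.  47.] case [ 35.  82. 121.]
440 250 tool [92.  8. 83.] case [ 91.  -7. 111.]
180 180 tool [-49. -59. -34.] case [-89.  59. 146.]
250 160 tool [-26. -64. -16.] case [-60.  64. 142.]
```

Lid at ≈0.21 rad by the lid-top slope. The lip is only about 5 mm behind the fingertip, so I go deeper and tilt back a little before continuing.

```bash
python3 -m crank '[[[0.008,-0.002,-0.004,-0.8,-3.3,0],[0.017,-0.004,-0.008,-1.7,-6.6,0],[0.017,-0.004,-0.008,-1.7,-6.6,0],[0.017,-0.004,-0.008,-1.7,-6.6,0]]]'
python3 - <<'E'
from h import *
s=get_state();Q=s['eef_pos']-O;print(np.round([Q@AX,Q@AY,Q[2]],1),s['force'].round(1),np.degrees(s['tcp_rot']).round(1))
p=wrist_pts([(284,290),(290,290),(296,290),(302,290),(308,290),(400,250),(440,250),(360,250)]);cv2.imwrite("pics/wr8.png",p[100:480,120:520])
E
```

```text
clock: 6.35
eef_pos: [641.5, 38.6, 126.9]
tcp_rot: [3.131, -0.603, -0.237]
force: [-9.4, 1.1, -0.7]
width: 0.319
[-19.   -0.7 126.9] [-9.4  1.1 -0.7] [179.4 -34.6 -13.6]
284 290 tool [-10. -25. -53.] case [-58.  25. 165.]
290 290 tool [ -8. -25. -52.] case [-55.  24. 165.]
296 290 tool [ -6. -25. -52.] case [-53.  24. 166.]
302 290 tool [ -4. -23. -48.] case [-50.  23. 164.]
308 290 tool [ -3. -13. -27.] case [-37.  13. 148.]
400 250 tool [52. -4. 48.] case [ 51.   4. 117.]
440 250 tool [146.  58. 230.] case [233. -57.  21.]
360 250 tool [ 23. -15.  17.] case [ 10.  15. 126.]
```

View pics/wr8.png

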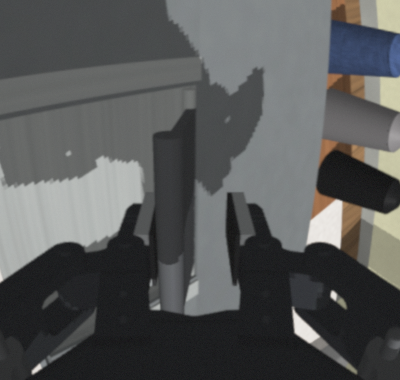

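Lip is now about 20 mm inside the tips. Continuing the swing.

Run:
```python
from h import *
plan([(.7,.2,55),(.7,.3,56),(.7,.4,60),(.7,.5,65),(.7,.6,70),(.7,.7,74),(.7,.8,79)],dx=9,dt=47)
```

```text
0.7 0.2 55 lip [-49. 163.] shift [ 0.004 -0.     0.002] turn [ 0.4 -0.5 -0.5]
0.7 0.3 56 lip [-42. 178.] shift [ 0.01  -0.002  0.017] turn [ 0.6  0.5 -0.5]
0.7 0.4 60 lip [-33. 193.] shift [ 0.016 -0.003  0.029] turn [ 1.6  4.4 -0.5]
0.7 0.5 65 lip [-23. 207.] shift [ 0.022 -0.005  0.04 ] turn [ 2.8  9.2 -0.5]
0.7 0.6 70 lip [-12. 220.] shift [ 0.03  -0.007  0.051] turn [ 4.  14.1 -0.5]
0.7 0.7 74 lip [  1. 231.] shift [ 0.039 -0.009  0.061] turn [ 5.  17.9 -0.5]
0.7 0.8 79 lip [ 14. 242.] shift [ 0.049 -0.012  0.069] turn [ 6.2 22.8 -0.5]
```

```bash
python3 -m crank '[[[0.007,-0.001,0.009,0.6,0,-0.5],[0.011,-0.002,0.017,0.6,0.5,-0.5],[0.014,-0.003,0.023,1.1,2.4,-0.5],[0.018,-0.004,0.029,1.6,4.4,-0.5],[0.022,-0.005,0.035,2.2,6.8,-0.5],[0.026,-0.006,0.04,2.8,9.2,-0.5],[0.03,-0.007,0.046,3.4,11.6,-0.5],[0.034,-0.008,0.051,4,14.1,-0.5]]]'
python3 - <<'E'
from h import *
s=get_state();Q=s['eef_pos']-O;print(s['qpos'].round(2),np.round([Q@AX,Q@AY,Q[2]],1),s['force'].round(1),np.degrees(s['tcp_rot']).round(1))
p=wrist_pts([(284,290),(290,290),(296,290),(302,290),(308,290),(400,250),(440,250),(360,250)]);cv2.imwrite("pics/wr9.png",p[100:480,120:520])
plan([(.7,.6,70),(.7,.7,74),(.7,.8,79),(.7,.9,84),(.7,1,87),(.7,1.1,90)],dx=9,dt=47)
E
```

```text
clock: 7.07
eef_pos: [665.0, 32.9, 174.7]
tcp_rot: [3.137, -0.326, -0.246]
force: [-22.5, 4.0, 7.6]
width: 0.322
[-0.01  0.17 -0.29  0.8  -0.08  1.79] [  5.3  -0.3 174.7] [-22.5   4.    7.6] [179.8 -18.7 -14.1]
284 290 tool [-10. -25. -53.] case [-21.  25. 221.]
290 290 tool [ -8. -24. -51.] case [-19.  24. 220.]
296 290 tool [ -6. -24. -51.] case [-17.  24. 221.]
302 290 tool [-6. -3. -4.] case [ -2.   2. 177.]
308 290 tool [-3. -2. -2.] case [  2.   1. 176.]
400 250 tool [59.  5. 76.] case [ 86.  -5. 121.]
440 250 tool [139.  51. 210.] case [204. -51.  21.]
360 250 tool [26. -9. 34.] case [ 41.   9. 150.]
0.7 0.6 70 lip [-12. 220.] shift [ 0.002 -0.001  0.   ] turn [-0.1 -0.9 -0.1]
0.7 0.7 74 lip [  1. 231.] shift [ 0.011 -0.003  0.01 ] turn [ 0.9  3.  -0.2]
0.7 0.8 79 lip [ 14. 242.] shift [ 0.021 -0.005  0.019] turn [ 2.2  7.8 -0.2]
0.7 0.9 84 lip [ 29. 250.] shift [ 0.031 -0.008  0.026] turn [ 3.4 12.7 -0.2]
0.7 1 87 lip [ 44. 258.] shift [ 0.044 -0.011  0.033] turn [ 4.1 15.6 -0.2]
0.7 1.1 90 lip [ 61. 263.] shift [ 0.057 -0.015  0.038] turn [ 4.9 18.5 -0.2]
```

View pics/wr9.png

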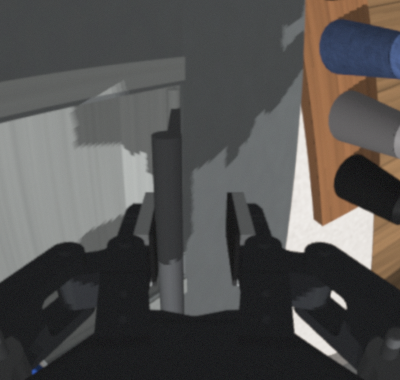

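Lid ≈0.57 rad, still well hooked. I ease off slightly in depth because of the 22 N reading, and go on.

Run:
```python
from h import *
plan([(.7,.57,70),(.7,.65,71),(.7,.75,74),(.7,.85,77),(.7,.95,80),(.7,1.05,83),(.7,1.15,86)],dx=9,dt=42)
```

```text
0.7 0.57 70 lip [-15. 216.] shift [-0.003  0.001  0.001] turn [-0.1 -0.9 -0.1]
0.7 0.65 71 lip [ -6. 226.] shift [ 0.006 -0.001  0.01 ] turn [ 0.2  0.1 -0.1]
0.7 0.75 74 lip [  7. 237.] shift [ 0.016 -0.004  0.02 ] turn [ 0.9  3.  -0.2]
0.7 0.85 77 lip [ 22. 246.] shift [ 0.028 -0.007  0.029] turn [ 1.7  5.9 -0.2]
0.7 0.95 80 lip [ 37. 254.] shift [ 0.041 -0.01   0.036] turn [ 2.4  8.8 -0.2]
0.7 1.05 83 lip [ 52. 261.] shift [ 0.054 -0.014  0.042] turn [ 3.2 11.7 -0.2]
0.7 1.15 86 lip [ 69. 266.] shift [ 0.068 -0.017  0.046] turn [ 3.9 14.6 -0.2]
```

```bash
python3 -m crank '[[[0.005,-0.001,0.009,0.2,0.1,0],[0.012,-0.003,0.016,0.6,1.6,0],[0.018,-0.004,0.022,0.9,3,0],[0.024,-0.006,0.027,1.3,4.4,0],[0.03,-0.008,0.031,1.7,5.9,0],[0.037,-0.009,0.035,2,7.3,0],[0.043,-0.011,0.038,2.4,8.8,0],[0.05,-0.013,0.041,2.8,10.2,0]]]'
python3 - <<'E'
from h import *
s=get_state();Q=s['eef_pos']-O;print(s['qpos'].round(2),np.round([Q@AX,Q@AY,Q[2]],1),s['force'].round(1),np.degrees(s['tcp_rot']).round(1))
p=wrist_pts([(284,290),(290,290),(296,290),(302,290),(308,290),(400,250),(380,250),(360,250),(340,250)]);cv2.imwrite("pics/wr10.png",p[100:480,120:520])
p,d=grab_frame("scene");cv2.imwrite("pics/sc10.png",cv2.resize(p[100:330,180:400],None,fx=2.5,fy=2.5))
plan([(.7,.95,80),(.7,1.05,83),(.7,1.15,86),(.7,1.25,88),(.7,1.35,90),(.7,1.45,90),(.7,1.55,90)],dx=9,dt=42)
E
```

```text
clock: 7.78
eef_pos: [715.7, 20.8, 219.5]
tcp_rot: [-3.142, -0.139, -0.246]
force: [-10.8, 3.1, 2.5]
width: 0.317
[-0.05  0.34  0.07  1.16 -0.03  1.77] [ 57.4   0.5 219.5] [-10.8   3.1   2.5] [-180.    -8.   -14.1]
284 290 tool [-11. -22. -46.] case [ 40.  23. 264.]
290 290 tool [ -9. -22. -46.] case [ 42.  23. 264.]
296 290 tool [ -7. -22. -46.] case [ 44.  23. 264.]
302 290 tool [ -5. -21. -43.] case [ 47.  21. 261.]
308 290 tool [-4. 12. 27.] case [ 58. -11. 192.]
400 250 tool [ 99.  59. 234.] case [188. -58.   1.]
380 250 tool [ 75.  59. 233.] case [164. -57.  -1.]
360 250 tool [ 37.  19. 118.] case [110. -18. 108.]
340 250 tool [17.  4. 75.] case [ 85.  -4. 148.]
0.7 0.95 80 lip [ 37. 254.] shift [-0.007  0.001 -0.007] turn [-0.5 -1.7 -0.2]
0.7 1.05 83 lip [ 52. 261.] shift [ 0.006 -0.002 -0.001] turn [ 0.3  1.2 -0.2]
0.7 1.15 86 lip [ 69. 266.] shift [ 0.02  -0.006  0.003] turn [ 1.   4.2 -0.2]
0.7 1.25 88 lip [ 86. 269.] shift [ 0.034 -0.009  0.006] turn [ 1.5  6.1 -0.2]
0.7 1.35 90 lip [103. 271.] shift [ 0.049 -0.013  0.007] turn [ 2.   8.  -0.2]
0.7 1.45 90 lip [120. 271.] shift [ 0.066 -0.017  0.007] turn [ 2.   8.  -0.2]
0.7 1.55 90 lip [137. 269.] shift [ 0.082 -0.022  0.006] turn [ 2.   8.  -0.2]
```

View pics/wr10.png

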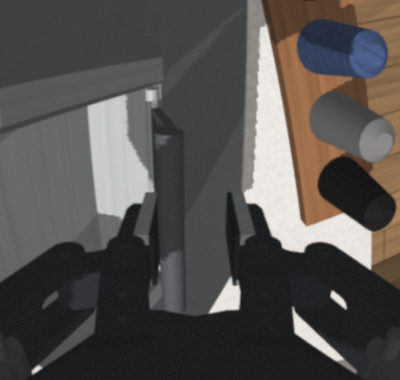

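View pics/sc10.png

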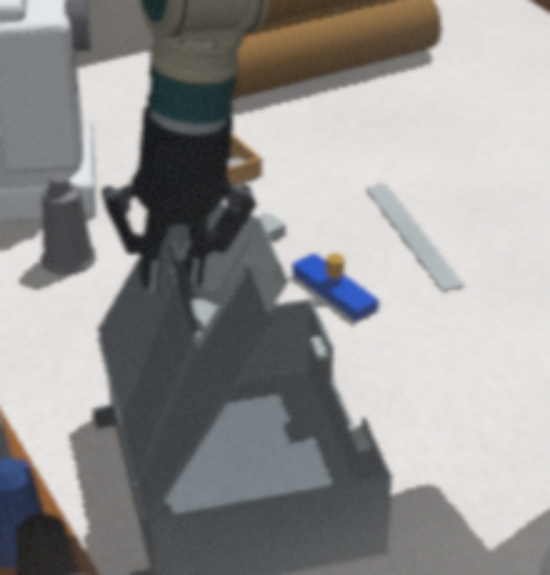

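The lid is near 1.0 rad and the finger is still between paddle and recess floor. Swinging on to about 1.5.

```bash
python3 -m crank '[[[0.01,-0.003,0.001,0.3,1.2,0],[0.018,-0.005,0.003,0.7,2.7,0],[0.026,-0.007,0.005,1,4.2,0],[0.034,-0.009,0.006,1.3,5.2,0],[0.042,-0.011,0.007,1.5,6.1,0],[0.05,-0.013,0.008,1.7,7,0],[0.058,-0.015,0.008,2,8,0],[0.066,-0.017,0.008,2,8,0]]]'
python3 - <<'E'
from h import *
s=get_state();Q=s['eef_pos']-O;print(s['qpos'].round(2),np.round([Q@AX,Q@AY,Q[2]],1),s['force'].round(1),np.degrees(s['tcp_rot']).round(1))
p=wrist_pts([(284,290),(290,290),(296,290),(302,290),(308,290),(340,250),(320,250),(326,250),(332,250)]);cv2.imwrite("pics/wr11.png",p[100:480,120:520])
p,d=grab_frame("scene");cv2.imwrite("pics/sc11.png",cv2.resize(p[100:330,180:400],None,fx=2.5,fy=2.5))
plan([(.7,1.35,90),(.7,1.45,90),(.7,1.5,90),(.7,1.55,90)],dx=9,dt=42)
E
```

```text
clock: 8.55
eef_pos: [784.8, 3.4, 234.2]
tcp_rot: [3.141, -0.003, -0.246]
force: [-5.7, -0.3, 9.9]
width: 0.32
[-0.08  0.56  0.44  1.45 -0.    1.74] [128.7   0.9 234.2] [-5.7 -0.3  9.9] [180.   -0.2 -14.1]
284 290 tool [-13. -13. -26.] case [116.  14. 261.]
290 290 tool [ -9. -22. -45.] case [120.  23. 279.]
296 290 tool [ -7. -22. -46.] case [122.  23. 280.]
302 290 tool [ -5. -22. -46.] case [124.  23. 280.]
308 290 tool [ -3. -22. -45.] case [126.  23. 279.]
340 250 tool [ 29.  59. 234.] case [159. -58.  -0.]
320 250 tool [  6.  59. 234.] case [136. -58.   0.]
326 250 tool [ 13.  58. 234.] case [143. -58.   1.]
332 250 tool [ 20.  59. 234.] case [150. -58.   0.]
0.7 1.35 90 lip [103. 271.] shift [-0.018  0.003 -0.005] turn [ 0.1  0.3 -0.3]
0.7 1.45 90 lip [120. 271.] shift [-0.001 -0.001 -0.005] turn [ 0.1  0.3 -0.3]
0.7 1.5 90 lip [128. 270.] shift [ 0.007 -0.003 -0.006] turn [ 0.1  0.3 -0.3]
0.7 1.55 90 lip [137. 269.] shift [ 0.015 -0.005 -0.007] turn [ 0.1  0.3 -0.3]
```

View pics/wr11.png

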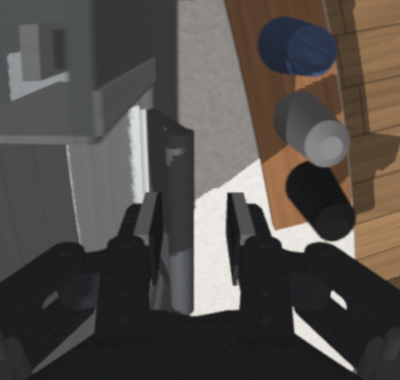

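View pics/sc11.png

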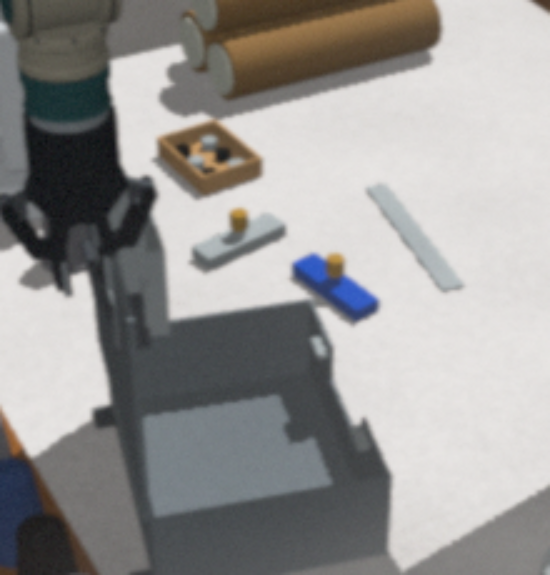

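Lid nearly upright. A little more push, then I withdraw straight up.

```bash
python3 -m crank '[[[0.006,-0.002,-0.001,0,0,0],[0.012,-0.003,-0.002,0,0,0],[0.014,-0.004,-0.002,0,0,0],[0.014,-0.004,-0.002,0,0,0]]]'
python3 - <<'E'
from h import *
s=get_state();Q=s['eef_pos']-O;print(np.round([Q@AX,Q@AY,Q[2]],1),s['force'].round(1))
p,d=grab_frame("top");c=camera_params("top")
vs,us=np.mgrid[90:260:3,200:370:3];P=depthpts(c,d,us.ravel(),vs.ravel())-O
X=P@AX;Y=P@AY;Z=P[:,2]
for lo,hi in ((60,135),(-135,-60)):
  for zl in range(100,330,30):
    m=(Y>lo)&(Y<hi)&(Z>zl)&(Z<zl+30)&(X>60);print(lo,zl,m.sum(),X[m].min().round(0) if m.any() else '',np.median(X[m]).round(0) if m.any() else '')
cv2.imwrite("pics/top12.png",cv2.resize(p[80:260,190:390],None,fx=3,fy=3))
E
```

```text
clock: 8.98
eef_pos: [795.6, 1.1, 232.0]
tcp_rot: [3.141, 0.003, -0.245]
force: [-11.0, 2.7, 2.8]
width: 0.317
[139.6   1.3 232. ] [-11.    2.7   2.8]
60 100 12 108.0 193.0
60 130 5 109.0 110.0
60 160 4 110.0 111.0
60 190 5 111.0 112.0
60 220 7 111.0 112.0
60 250 6 113.0 113.0
60 280 10 114.0 114.0
60 310 9 114.0 116.0
-135 100 37 106.0 248.0
-135 130 7 110.0 111.0
-135 160 11 110.0 112.0
-135 190 8 112.0 112.0
-135 220 8 112.0 113.0
-135 250 13 93.0 114.0
-135 280 19 92.0 115.0
-135 310 11 115.0 119.0
```

View pics/top12.png

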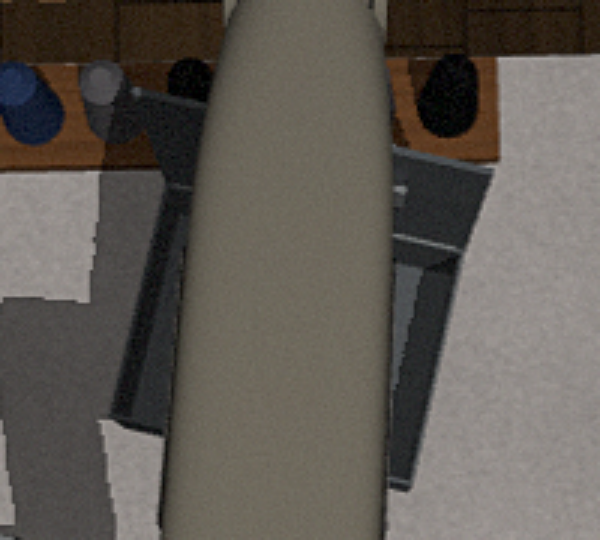

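Depth gives the lid's underside from x=109 (z=130) to x=115 (z=310): about 1.6 rad, just past upright. Now backing off and withdrawing upward.

```bash
python3 -m crank '[[[-0.005,0.001,0.001,0,0,0],[-0.007,0.002,0.008,0,0,0],[-0.007,0.002,0.02,0,0,0],[-0.007,0.002,0.04,0,0,0],[-0.007,0.002,0.06,0,0,0],[-0.007,0.002,0.08,0,0,0],[-0.007,0.002,0.1,0,0,0],[-0.007,0.002,0.115,0,0,0]]]'
python3 - <<'E'
from h import *
s=get_state();Q=s['eef_pos']-O;print(s['qpos'].round(2),np.round([Q@AX,Q@AY,Q[2]],1),s['force'].round(1))
p,d=grab_frame("wrist");cv2.imwrite("pics/wr13.png",p)
p,d=grab_frame("scene");cv2.imwrite("pics/sc13.png",cv2.resize(p[50:330,150:400],None,fx=2.,fy=2.))
E
```

```text
clock: 9.7
eef_pos: [790.2, 3.0, 352.2]
tcp_rot: [3.142, -0.005, -0.245]
force: [0.1, -0.5, 1.3]
width: 0.323
[-0.08  0.58  0.71  1.7  -0.    1.74] [134.    1.9 352.2] [ 0.1 -0.5  1.3]
```

View pics/wr13.png

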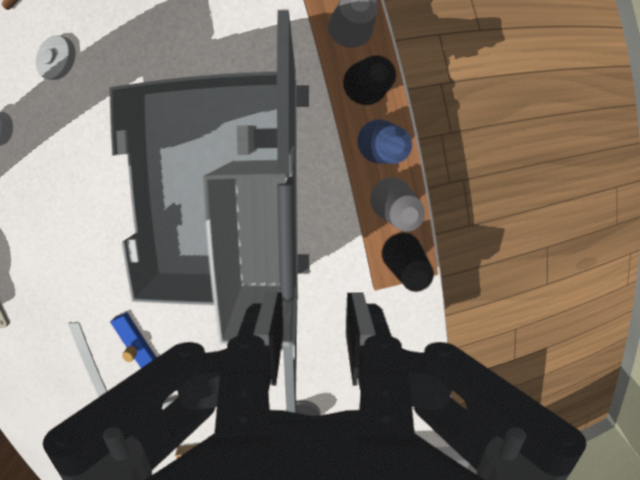

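View pics/sc13.png

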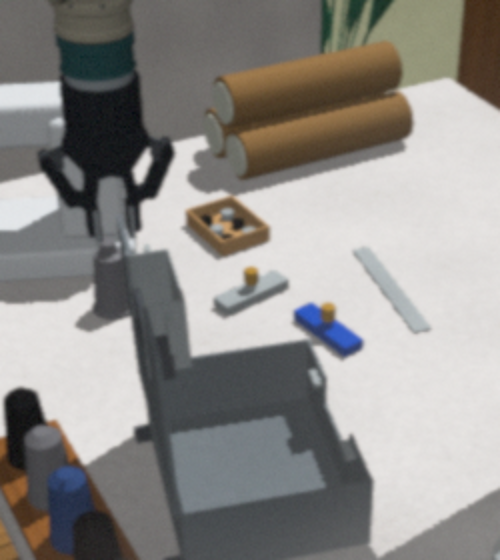

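Lid stands open by itself: wrist view has the lid edge-on at u≈287, and the fingers are clear above it with zero force. Now to the weight, opening part-way and turning to the bar's yaw of about 10°.

```bash
python3 -m crank '[[[-0.03,0,0.01,0,0,3],[-0.06,-0.01,0.01,0,0,6],[-0.09,-0.04,0.01,0,0,9],[-0.12,-0.07,0.01,0,0,12],[-0.14,-0.11,0.01,0,0,15],[-0.17,-0.14,0.01,0,0,18],[-0.2,-0.17,0,0,0,21],[-0.22,-0.2,-0.02,0,0,24]]]' 0.6
python3 -m crank '[[[-0.03,-0.03,-0.01,0,0,0],[-0.06,-0.06,-0.02,0,0,0],[-0.09,-0.09,-0.04,0,0,0],[-0.09,-0.125,-0.07,0,0,0],[-0.09,-0.125,-0.1,0,0,0],[-0.09,-0.125,-0.1,0,0,0]]]'
python3 - <<'E'
from h import *
s=get_state();print(np.degrees(s['tcp_rot']).round(1))
c=camera_params("wrist");p,d=grab_frame("wrist");cv2.imwrite("pics/wr14.png",p)
print(proj(c,(477.3,-322.9,50),True))
hsv=cv2.cvtColor(p,cv2.COLOR_BGR2HSV)
m=cv2.inRange(hsv,(8,110,40),(30,255,255));n,l,st,ce=cv2.connectedComponentsWithStats(m)
for i in range(1,n):
  if st[i,4]>60:
    u,v=ce[i];print(st[i],ce[i].round(1),onplane(c,u,v,45,True).round(1))
E
```

```text
clock: 10.47
eef_pos: [573.9, -194.4, 339.6]
tcp_rot: [3.138, -0.015, 0.177]
force: [0.6, -0.8, 0.2]
width: 0.603
clock: 10.97
eef_pos: [479.1, -318.9, 231.6]
tcp_rot: [-3.137, -0.007, 0.173]
force: [-1.2, 1.4, -1.0]
width: 0.6
[-179.8   -0.4    9.9]
(np.float64(310.19415210872893), np.float64(213.890956916252))
[267  50  22  22 375] [278.1  60.8] [ 423.2 -184.6   45. ]
[ 604   85   36   76 1714] [622.4 120.1] [ 827.6 -136.1   45. ]
[301 200  21  23 374] [310.9 211.1] [ 477.7 -321.2   45. ]
[ 556  204   84  226 6329] [607.2 340.3] [ 938.3 -428.1   45. ]
```

View pics/wr14.png

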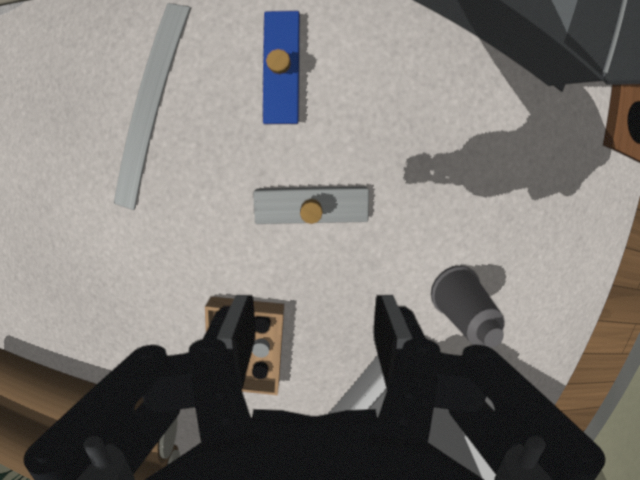

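Wrist view: grey weight centred at (311,205), knob at (311,211) → (477.7,-321), agreeing with the top view. The blue decoy is at (278,60). Descending part-way.

```bash
python3 -m crank '[[[-0.001,-0.002,-0.04,0,0,0],[-0.0015,-0.003,-0.08,0,0,0],[-0.0015,-0.003,-0.12,0,0,0],[-0.0015,-0.003,-0.155,0,0,0],[-0.0015,-0.003,-0.175,0,0,0],[-0.0015,-0.003,-0.175,0,0,0],[-0.0015,-0.003,-0.175,0,0,0]]]'
python3 - <<'E'
from h import *
s=get_state();c=camera_params("wrist");p,d=grab_frame("wrist");cv2.imwrite("pics/wr15.png",p)
print(proj(c,(477.5,-322,50),True),s['eef_pos'].round(1))
hsv=cv2.cvtColor(p,cv2.COLOR_BGR2HSV)
m=cv2.inRange(hsv,(8,110,40),(30,255,255));n,l,st,ce=cv2.connectedComponentsWithStats(m)
for i in range(1,n):
  if st[i,4]>200:
    u,v=ce[i];print(st[i],ce[i].round(1),onplane(c,u,v,45,True).round(1))
O[:]=0
wrist_pts([(240,300),(238,310),(385,300),(380,310),(311,270)])
E
```

```text
clock: 11.6
eef_pos: [480.3, -321.1, 60.8]
tcp_rot: [-3.139, -0.01, 0.176]
force: [0.0, 0.9, 0.3]
width: 0.601
(np.float64(308.45776685396424), np.float64(283.3561347860797)) [ 480.3 -321.1   60.8]
[225   0  46  24 813] [248.8   9.4] [ 425.5 -191.6   45. ]
[ 290  254   39   48 1463] [309.1 278.3] [ 477.7 -321.3   45. ]
240 300 tool [-30. -11. -33.] case [ 514. -194.   94.]
238 310 tool [-29. -12. -41.] case [ 515. -194.  103.]
385 300 tool [ 28. -11. -33.] case [ 567. -171.   95.]
380 310 tool [ 25.  -9. -37.] case [ 565. -174.   99.]
311 270 tool [-2. -7. 11.] case [ 542. -187.   51.]
```

View pics/wr15.png

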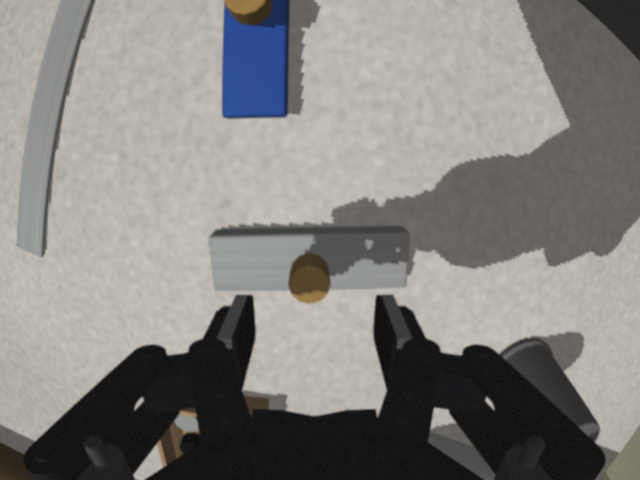

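```bash
python3 -m crank '[[[-0.002,-0.0005,-0.02,0.2,0.6,0],[-0.0025,-0.0005,-0.04,0.2,0.6,0],[-0.0025,-0.0005,-0.056,0.2,0.6,0],[-0.0025,-0.0005,-0.059,0.2,0.6,0],[-0.0025,-0.0005,-0.059,0.2,0.6,0],[-0.0025,-0.0005,-0.059,0.2,0.6,0]]]'
python3 - <<'E'
from h import *
s=get_state();print(s['force'].round(1))
O[:]=0
p=wrist_pts([(240,300),(238,310),(385,300),(380,310),(300,360),(311,360),(320,360)]);cv2.imwrite("pics/wr16.png",p)
E
```

```text
clock: 12.2
eef_pos: [481.0, -324.6, 6.2]
tcp_rot: [-3.141, -0.006, 0.176]
force: [-0.1, -0.1, 0.0]
width: 0.601
[-0.1 -0.1  0. ]
240 300 tool [-29. -12. -33.] case [ 515. -197.   39.]
238 310 tool [-29. -12. -42.] case [ 516. -196.   48.]
385 300 tool [ 28. -11. -32.] case [ 567. -173.   39.]
380 310 tool [ 25.  -9. -36.] case [ 566. -176.   43.]
300 360 tool [-8. 45.  5.] case [ 558. -239.    1.]
311 360 tool [-2. 46.  7.] case [ 564. -237.   -1.]
320 360 tool [ 3. 45.  6.] case [ 568. -235.   -0.]
```

View pics/wr16.png

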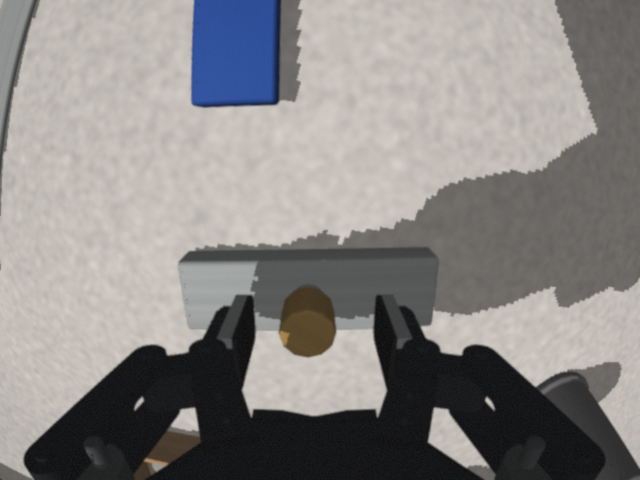

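Knob at (307,320) sits between the jaws, about 4 mm off centre. I correct that and close.

```bash
python3 -m crank '[[[-0.0035,0.003,-0.004,0,0.2,0],[-0.0035,0.003,-0.004,0,0.2,0],[-0.0035,0.003,-0.004,0,0.2,0]]]'
python3 -m crank '[[[0,0,0,0,0,0],[0,0,0,0,0,0],[0,0,0,0,0,0],[0,0,0,0,0,0],[0,0,0,0,0,0],[0,0,0,0,0,0],[0,0,0,0,0,0],[0,0,0,0,0,0]]]' 0
python3 - <<'E'
from h import *
p,d=grab_frame("wrist");cv2.imwrite("pics/wr17.png",p)
E
```

```text
clock: 12.5
eef_pos: [477.9, -321.8, 3.0]
tcp_rot: [-3.141, -0.003, 0.176]
force: [-1.2, 0.7, -1.0]
width: 0.598
clock: 13.17
eef_pos: [477.9, -322.1, 3.5]
tcp_rot: [3.141, -0.003, 0.176]
force: [-1.4, 0.5, 5.9]
width: 0.234
```

View pics/wr17.png

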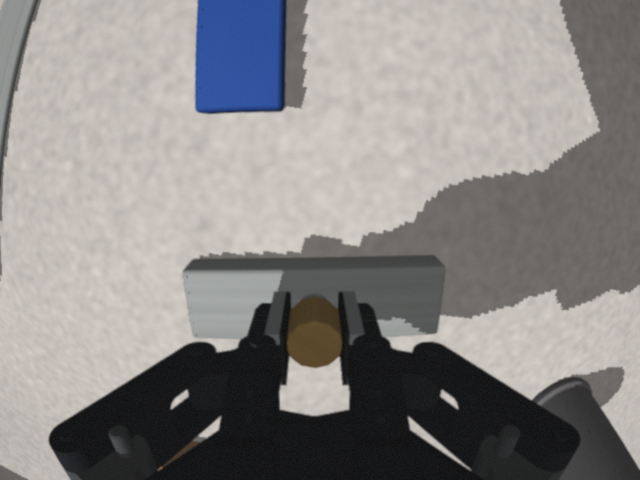

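The knob is held between the pads (315,330), width 0.234 ≈ 20 mm. Lifting.

```bash
python3 -m crank '[[[0,0,0.01,0,0,0],[0,0,0.02,0,0,0],[0,0,0.05,0,0,0],[0,0,0.08,0,0,0],[0,0,0.12,0,0,0],[0,0,0.16,0,0,0],[0,0,0.2,0,0,0],[0,0,0.22,0,0,0]]]'
python3 -m crank '[[[0.01,0.02,0.005,0,0,-3],[0.03,0.055,0.01,0,0,-6],[0.045,0.09,0.01,0,0,-9],[0.06,0.125,0.01,0,0,-12],[0.075,0.16,0.01,0,0,-15],[0.09,0.195,0.01,0,0,-18],[0.105,0.23,0.01,0,0,-21],[0.12,0.265,0.01,0,0,-24.3]]]'
python3 - <<'E'
from h import *
s=get_state();print(s['qpos'].round(2),s['force'].round(1))
p,d=grab_frame("wrist");cv2.imwrite("pics/wr18.png",p)
z=0
P=cs(-20,0,190);want(P,90)
E
```

```text
clock: 13.88
eef_pos: [479.4, -323.1, 229.1]
tcp_rot: [3.136, -0.008, 0.176]
force: [1.5, -1.2, -5.5]
width: 0.237
clock: 14.55
eef_pos: [598.8, -55.9, 238.4]
tcp_rot: [3.136, -0.006, -0.251]
force: [0.4, -0.4, -5.5]
width: 0.239
[-0.2   0.22 -0.04  1.3  -0.01  1.62] [ 0.4 -0.4 -5.5]
shift [ 0.0388  0.0879 -0.0484] turn [-0.2  0.5 -0.3] z [ 0. -0. -1.] P [640.6  39.5 190. ]
```

View pics/wr18.png

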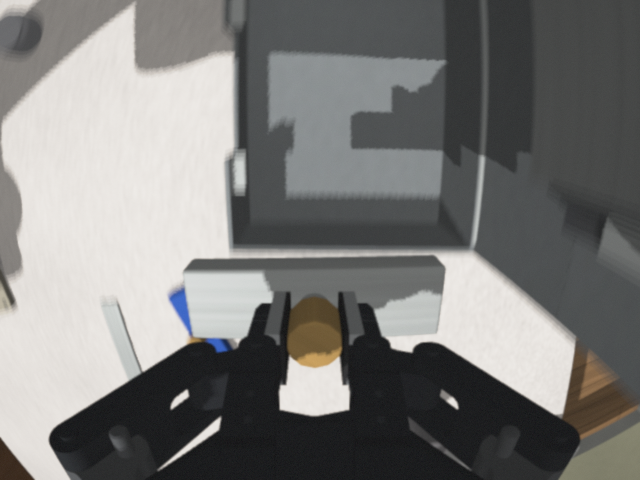

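Weight held level, knob up (6 N load). Moving over the case.

```bash
python3 -m crank '[[[0.015,0.03,0,0,0.5,0],[0.03,0.06,0,0,0.5,0],[0.039,0.088,0,0,0.5,0],[0.039,0.088,-0.02,0,0.5,0],[0.039,0.088,-0.04,0,0.5,0],[0.039,0.088,-0.048,0,0.5,0],[0.039,0.088,-0.048,0,0.5,0]]]'
python3 - <<'E'
from h import *
s=get_state();print(s['force'].round(1),np.degrees(s['tcp_rot']).round(1))
p,d=grab_frame("wrist");cv2.imwrite("pics/wr19.png",p)
p,d=grab_frame("scene");cv2.imwrite("pics/sc19.png",cv2.resize(p[80:330,150:400],None,fx=2.,fy=2.))
P=cs(-20,0,40);want(P,90)
E
```

```text
clock: 15.18
eef_pos: [637.5, 39.8, 186.4]
tcp_rot: [-3.141, 0.01, -0.246]
force: [-0.4, -0.7, -6.4]
width: 0.238
[-0.4 -0.7 -6.4] [-180.     0.5  -14.1]
shift [ 0.0004  0.0002 -0.15  ] turn [-0.2 -0.1 -0.2] z [ 0. -0. -1.] P [640.6  39.5  40. ]
```

View pics/wr19.png

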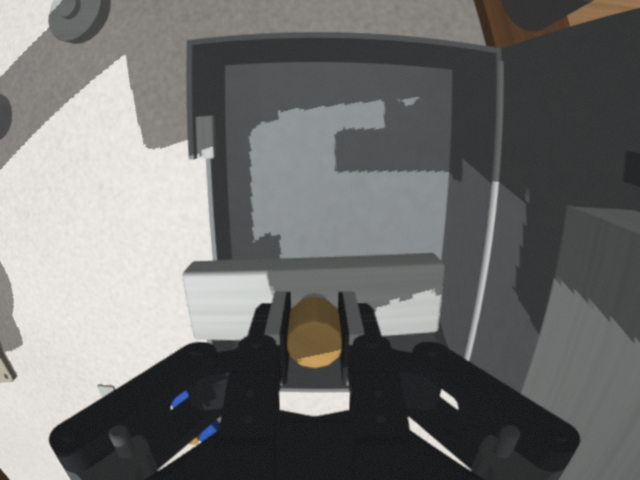

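View pics/sc19.png

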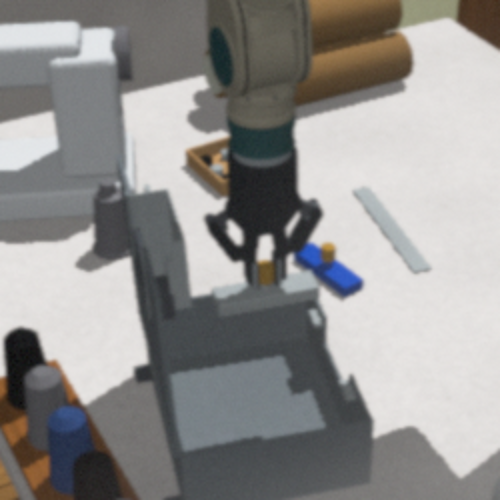

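The weight hangs over the middle of the case. Descending in stages.

```bash
python3 -m crank '[[[0,0,-0.02,0,0,0],[0.001,0,-0.05,0,0,0],[0.001,0,-0.08,0,0,0],[0.001,0,-0.11,0,0,0],[0.001,0,-0.135,0,0,0],[0.001,0,-0.15,0,0,0],[0.001,0,-0.155,0,0,0],[0.001,0,-0.155,0,0,0]]]'
python3 - <<'E'
from h import *
s=get_state();print(s['force'].round(1));want(cs(-20,0,9),90)
p,d=grab_frame("wrist");cv2.imwrite("pics/wr20.png",p)
E
```

```text
clock: 15.95
eef_pos: [640.9, 38.7, 34.7]
tcp_rot: [-3.14, 0.004, -0.248]
force: [-0.5, -0.2, -4.8]
width: 0.233
[-0.5 -0.2 -4.8]
shift [-0.0003  0.0007 -0.0257] turn [-0.2 -0.2 -0.2] z [ 0. -0. -1.] P [640.6  39.5   9. ]
```

View pics/wr20.png

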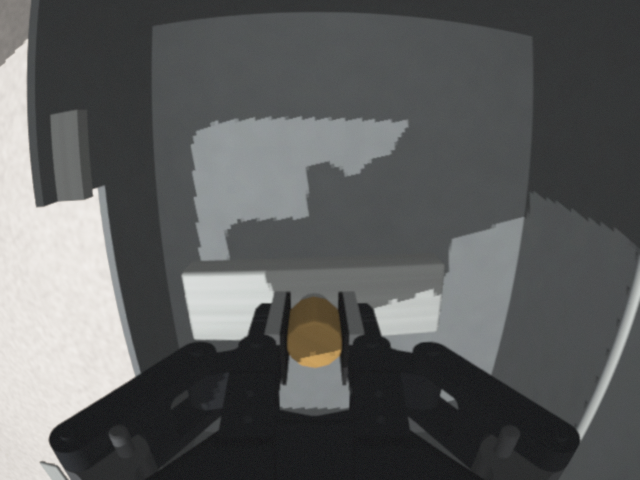

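The weight is inside the walls with clear space all round. Lowering slowly to contact.

```bash
python3 -m crank '[[[0,0,-0.006,0,0,0],[0,0,-0.012,0,0,0],[0,0,-0.017,0,0,0],[0,0,-0.021,0,0,0],[0,0,-0.023,0,0,0],[0,0,-0.023,0,0,0]]]'
```

```text
clock: 16.5
eef_pos: [641.4, 38.9, 12.4]
tcp_rot: [-3.139, 0.003, -0.248]
force: [-0.4, -0.0, -6.8]
width: 0.234
```

```bash
python3 -m crank '[[[0,0,-0.002,0,0,0],[0,0,-0.003,0,0,0],[0,0,-0.004,0,0,0],[0,0,-0.004,0,0,0]]]'
```

```text
clock: 16.83
eef_pos: [641.4, 39.0, 8.9]
tcp_rot: [-3.139, 0.003, -0.248]
force: [-1.5, 0.3, -2.5]
width: 0.235
```

Touching down: the load fell from 6.8 to 2.5 N. One more millimetre, then release.

```bash
python3 -m crank '[[[0,0,-0.001,0,0,0],[0,0,-0.002,0,0,0],[0,0,-0.002,0,0,0]]]'
python3 -m crank '[[[0,0,0,0,0,0],[0,0,0,0,0,0],[0,0,0,0,0,0],[0,0,0,0,0,0],[0,0,0,0,0,0],[0,0,0,0,0,0]]]' 0.6
python3 - <<'E'
from h import *
p,d=grab_frame("wrist");cv2.imwrite("pics/wr21.png",p)
E
```

```text
clock: 17.08
eef_pos: [641.3, 39.0, 8.7]
tcp_rot: [-3.139, 0.003, -0.247]
force: [-6.0, 0.1, 7.2]
width: 0.235
clock: 17.58
eef_pos: [641.6, 39.0, 8.7]
tcp_rot: [-3.139, 0.002, -0.248]
force: [0.5, -0.3, 0.2]
width: 0.598
```

View pics/wr21.png

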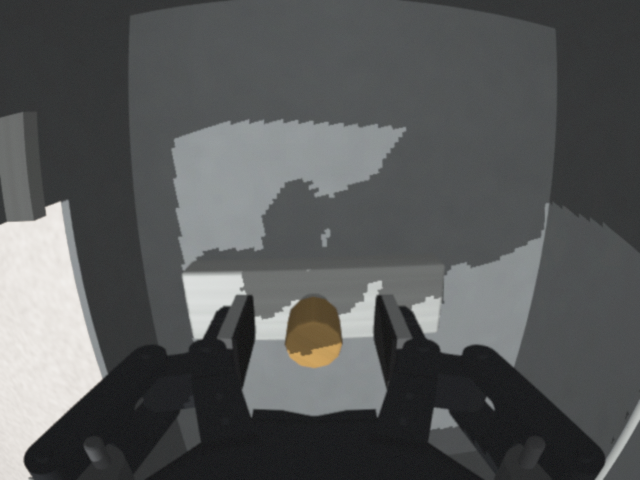

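Released: the knob is free between the open fingers, with zero force. Rising straight up, then away towards the robot's right.

```bash
python3 -m crank '[[[0,0,0.015,0,0,0],[0,0,0.03,0,0,0],[0,0,0.06,0,0,0],[0,0,0.1,0,0,0],[0,0,0.14,0,0,0],[0,0,0.18,0,0,0],[0,0,0.215,0,0,0],[0,0,0.25,0,0,0]]]'
python3 -m crank '[[[-0.03,-0.02,0.01,0,0,0],[-0.05,-0.05,0.01,0,0,0],[-0.07,-0.08,0.01,0,0,0],[-0.09,-0.115,0.01,0,0,0],[-0.11,-0.15,0.01,0,0,0],[-0.13,-0.185,0.01,0,0,0],[-0.15,-0.22,0.01,0,0,0],[-0.17,-0.255,0.01,0,0,0]]]'
python3 -m crank '[[[-0.02,-0.035,0,0,0,0],[-0.04,-0.07,0,0,0,0],[-0.06,-0.105,0,0,0,0],[-0.08,-0.14,0,0,0,0],[-0.09,-0.14,0,0,0,0],[-0.09,-0.14,0,0,0,0],[-0.09,-0.14,0,0,0,0]]]'
python3 - <<'E'
from h import *
s=get_state();print(s['force'].round(1))
c=camera_params("top");p,d=grab_frame("top");cv2.imwrite("pics/top22.png",p)
print("want knob",proj(c,cs(-20,0,55)))
vs,us=np.mgrid[90:260,200:370];P=depthpts(c,d,us.ravel(),vs.ravel())-O
X=P@AX;Y=P@AY;Z=P[:,2]
for zl in range(110,330,40):
    m=(abs(Y)>65)&(abs(Y)<135)&(Z>zl)&(Z<zl+40)&(X>60);print(zl,m.sum(),X[m].min().round(0),np.median(X[m]).round(0))
m=(abs(X)<100)&(abs(Y)<125)&(Z>12)&(Z<90);q=np.c_[X[m],Y[m]];print(np.median(q,0),cv2.minAreaRect(q.astype(np.float32)),Z[m].max())
hsv=cv2.cvtColor(p,cv2.COLOR_BGR2HSV);m=cv2.inRange(hsv,(8,110,40),(30,255,255))[90:260,200:370].ravel()>0
m&=(abs(X)<100)&(abs(Y)<120);print("knob case",np.c_[X,Y,Z][m].mean(0).round(1),m.sum())
p,d=grab_frame("scene");cv2.imwrite("pics/sc22.png",p)
E
```

```text
clock: 18.3
eef_pos: [641.4, 39.0, 260.9]
tcp_rot: [-3.139, 0.002, -0.247]
force: [1.5, -0.6, 0.4]
width: 0.603
clock: 18.97
eef_pos: [470.2, -217.3, 270.9]
tcp_rot: [-3.139, 0.001, -0.247]
force: [0.9, -0.8, 0.2]
width: 0.594
clock: 19.55
eef_pos: [379.9, -357.1, 270.8]
tcp_rot: [-3.138, 0.001, -0.248]
force: [1.4, -0.2, 0.2]
width: 0.606
[ 1.4 -0.2  0.2]
want knob (np.float64(284.6489577600955), np.float64(199.78051920138154))
110 497 108.0 202.0
150 211 108.0 111.0
190 206 109.0 112.0
230 238 93.0 113.0
270 393 91.0 114.0
310 269 91.0 116.0
[-22.12750677  -4.50072306] ((-9.543212890625, -1.25592041015625), (248.17420959472656, 192.17440795898438), 84.81283569335938) 89.66089107111179
knob case [-19.7  -3.1  52.3] 45
```

View pics/top22.png

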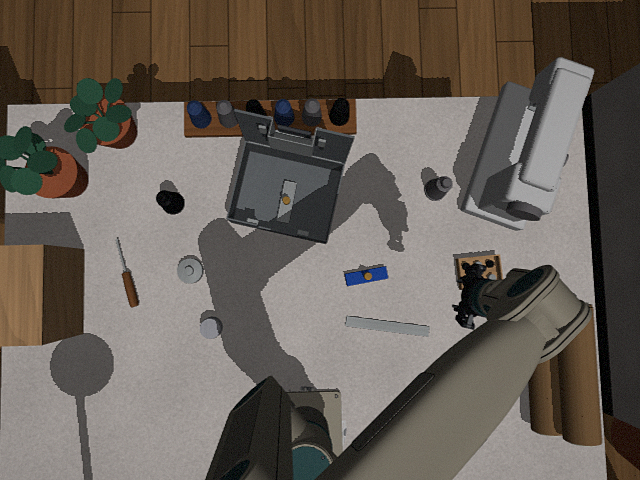

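View pics/sc22.png

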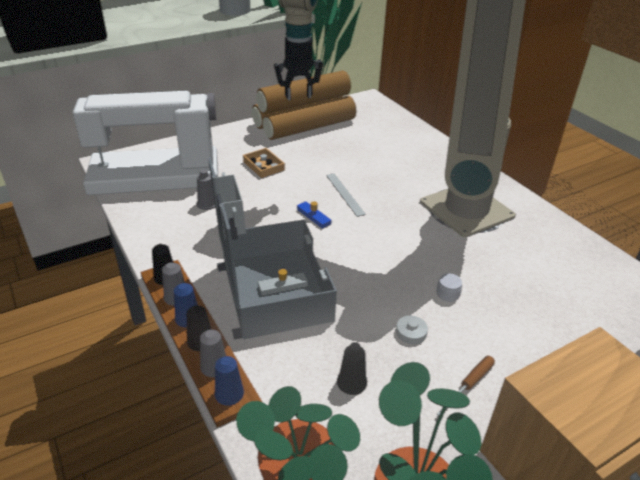

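Top view: knob at (286,200), where (285,200) was expected; lid upright; other objects at their original pixels. Handing in.

```bash
python3 -c "
from workcell import *
s=get_state();print(s['clock'],abs(s['dq']).max());print(close_job())"
```

```text
19.65 0.014293646799814463
the job is handed in; nothing more can be done
None
```

The weight is in the case, knob up on its inner floor, and the lid stands open by itself. I handed the job in at 19.65 s; no verdict is reported.

**What I did:** I hooked one finger under the paddle lip, pulled it until the catch freed, and swung the lid up with it. Then I gripped the grey weight by its knob, lowered it until the load came off the gripper, released it and moved the arm clear.

**Last checks:**
- **Lid:** the top camera's depth puts it at about 1.6 rad, just past upright, after I let go.
- **Weight:** the knob is at case x ≈ -20, y ≈ -3 mm, with its top at about 52 mm (55 expected). It looks level and knob up in both the top and scene views.
- **Other things:** the disc, cones, tin, ruler, screwdriver, bobbin tray and blue decoy look unmoved in the top and scene views. I compared these by eye, not by measurement.
- **Robot:** it touches nothing, with about 1 N of residual reading and the tool 270 mm up.

**What disagreed or went less than cleanly:**
- The fingertips stand about 28 mm behind the reported TCP in both cameras, not 17 mm ahead as stated; I worked from the measured tips.
- My first approach pose was out of the arm's reach, so I came in at 45° instead.
- Wrist force reached about 24 N while raising the lid, and about 11 N when it met its end stop.
- My final box fit to find the bar in the depth data also caught the case walls, so I did not use it.

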